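# Refill a parts feeder from a hand chute

## Task

Refill the parts feeder: lift the loaded steel chute by its orange handle without spilling, lay its open nose over the sill of the feeder's yellow spring collar and press the collar down gently with the chute until the shutter opens (pushing with over 15 N breaks it). Keep it pressed while you tip the chute, so that all four bushings slide into the box below. Then lay the empty chute back level on the middle of its black pad, let go, and leave everything else on the bench where it is.

Things in the scene. Friction and masses are not known exactly. Their poses are not given: they have to be found in the camera images.
- feeder: Parts feeder, screwed to the table: clear box, 100 mm in x, 118 mm in y, deck at 109 mm, with a square neck out of the deck's centre crowned by a yellow spring collar (68 x 68 mm outside, 50 x 50 mm mouth). Origin: centre of the underside, z up. Collar walls: cheeks along y = +-27 mm, 4 mm thick, 14 mm above the sill; guard at x = -27 mm, 36 mm above it. Its +x side is open to the chute.
- feeder_sill (a point): Deck-level point (109 mm up) straight below the middle of the sill's inner edge. The sill is the collar's flat +x rim, x = 25 to 34 mm of the feeder, 50 mm between the cheeks. The neck was clamped by the last user: the unpressed sill's top stands anywhere from 134 to 170 mm above the feeder's underside. That height is not measured: feel for it.
- feeder_mouth (a point): Deck-level point (109 mm up) below the mouth's centre. The collar gives up to 10 mm straight down on a spring: moves from 1.7 N, 0.45 N more per mm (4.4 N at 6 mm, 6.2 N at 10 mm), then a hard stop; above 15 N it breaks. Pressing parts two shutter leaves, 30 mm under the unpressed sill, 5.2 mm per mm: a bushing falls through only at 5 mm or more. Let go, it springs shut.
- feeder_box (a point): Centre of the floor inside the feeder's clear box (6 mm above the feeder's underside, room up to about 100 mm), where the bushings collect under the shutter.
- chute: Steel chute, straight U channel, 200 mm long in x, 36 mm wide in y, open at the nose (-x end), closed at the tail, 0.25 to 0.36 kg. Origin: centre of its underside, z up. Stands on two 6 mm high cross ribs, 4 mm thick, at x = -58 and +90 mm. Channel floor from 6 to 9 mm up, walls 3 mm thick up to 31 mm. Tipping about 35 degrees, nose down, empties it.
- chute_lip (a point): Point on the chute's smooth underside, 25 mm behind the nose's end (chute x = -75 mm, 6 mm up), to lay on the sill's inner edge: the nose then reaches 25 mm into the mouth, the front rib stays 6 mm outside the collar, and the chute can be tipped about this point to 35 degrees clear of everything.
- chute_handle (a point): Centre of the orange handle block: 24 mm thick in the chute's x, 36 mm in y, from 46 to 76 mm above the chute's underside (this point 61 mm), at chute x = +15 mm, bridging the channel with 37 mm free under it. Take it firmly from above, fingers fore and aft (closing along the chute's x).
- pad: Black rubber rest pad for the chute, fixed, 220 mm in x, 80 mm in y, 5 mm thick. Origin: centre of its underside. The chute starts on its middle, lying along it.
- bushing1: Oiled brass bushing 1 of 4, 20 mm across, 14 mm tall, 25 g, standing in the chute in a row from the tail (number 1 rearmost). Origin: centre of its underside. On the chute they stay put when it is level and moved smoothly, slide from about 12 to 18 degrees of tilt and run out briskly at 35 degrees.
- bushing2: Oiled brass bushing 2 of 4, 20 mm across, 14 mm tall, 25 g, standing in the chute in a row from the tail (number 1 rearmost). Origin: centre of its underside. On the chute they stay put when it is level and moved smoothly, slide from about 12 to 18 degrees of tilt and run out briskly at 35 degrees.
- bushing3: Oiled brass bushing 3 of 4, 20 mm across, 14 mm tall, 25 g, standing in the chute in a row from the tail (number 1 rearmost). Origin: centre of its underside. On the chute they stay put when it is level and moved smoothly, slide from about 12 to 18 degrees of tilt and run out briskly at 35 degrees.
- bushing4: Oiled brass bushing 4 of 4, 20 mm across, 14 mm tall, 25 g, standing in the chute in a row from the tail (number 1 rearmost). Origin: centre of its underside. On the chute they stay put when it is level and moved smoothly, slide from about 12 to 18 degrees of tilt and run out briskly at 35 degrees.
- blue_bin: Bystander: blue open stock bin, 150 x 105 x 75 mm. Leave it alone.
- red_bin: Bystander: red open stock bin, 150 x 105 x 75 mm. Leave it alone.
- screwdriver: Bystander: screwdriver. Leave it alone.
- wrench: Bystander: steel wrench. Leave it alone.
- jar: Bystander: closed jar, 60 mm across, 75 mm tall. Leave it alone.
- carton: Bystander: cardboard carton, 120 x 90 x 60 mm. Leave it alone.
- flange: Bystander: aluminium flange, 48 mm across, 20 mm tall. Leave it alone.
Mind the look-alikes: they are no part of the job. Of the things like the chute, leave any that is brown; of the rest the smaller one is meant.

How it is judged (in metres and radians):
On the way, in this order (a step that is already met when the one before it is completed fails the run):
1. The chute presses on the feeder's collar with more than 3 N, for 0.3 s (contact force between chute and feeder above 3 N), for 0.3 s.
2. All four bushings are in the feeder's box, below the shutter (x of bushing1 in the frame of feeder between -0.05 and 0.05 m and y of bushing1 in the frame of feeder between -0.058 and 0.058 m and z of each of bushing1, bushing2, bushing3, bushing4 in the frame of feeder below 0.075 m and x of bushing2 in the frame of feeder between -0.05 and 0.05 m and y of bushing2 in the frame of feeder between -0.058 and 0.058 m and x of bushing3 in the frame of feeder between -0.05 and 0.05 m and y of bushing3 in the frame of feeder between -0.058 and 0.058 m and x of bushing4 in the frame of feeder between -0.05 and 0.05 m and y of bushing4 in the frame of feeder between -0.058 and 0.058 m), for 0.2 s.
At the end, for the whole second after the job is handed in: All four bushings lie at rest inside the feeder's box below the shutter (within its walls, origins less than 75 mm above its underside); the chute rests level (within 0.06 rad) on its pad, its origin within 40 mm of the pad's centre (all of step 2 and horizontal distance between chute and pad below 0.04 m and angle between chute's own z axis and vertical below 0.06 rad and height (world z) of chute below 0.012 m and linear speed of chute below 0.02 m/s and linear speed of each of bushing1, bushing2, bushing3, bushing4 below 0.03 m/s); the robot touches nothing.
It fails at once if The chute and the feeder push on each other with more than 15 N (contact force between chute and feeder above 15 N).
It fails at once if A bystander (bins, tools, jar, carton, flange) is moved by more than 20 mm (distance of any of blue_bin, red_bin, screwdriver, wrench, jar, carton, flange from where it was at the start of the episode above 0.02 m).
It also fails if it takes over 64 s, if anything falls off the work surface, if the arm or the gripper's body presses on something with over 40 N, if the wrist force passes 120 N, or if a joint passes its speed limit or range.

## Robot

A 7-joint arm with a two-finger parallel gripper is mounted at the origin on the work surface. World frame = base frame: x ahead of the robot, y to its left, z up, the work surface at z = 0. Lengths are in mm, angles in rad, forces in N, time in s.
With the tool pointing down it reaches from about 400 to 875 mm from the base axis. Payload 4.4 kg.
Tool frame: the origin (TCP) lies midway between the tips of the shut fingers; the grasp point (between the pads) lies 19 mm behind it; x points along the fingers, z is the direction in which the jaws open and shut, and the axes are right-handed (so a half turn about x gives the same grasp; the last joint's range is limited). The gripper opens to 85 mm and grips with 20 to 120 N. Pads are 22 mm wide; open, the fingers measure 114 mm over their backs; the gripper's body (76 mm by 85 mm) begins 54 mm behind the grasp point. The pads swing forward as they close: fully open they stand 13 mm farther back than shut.
Start: joints at [-1.167, 0.628, 0.038, 1.517, -0.027, 0.996, -0.02], TCP at [294.24, 579.604, 231.313] pointing down, gripper open.
Joint ranges: [-3.06, 3.06], [-0.37, 2.12], [-1.25, 1.32], [0.18, 2.47], [-1.1, 4.24], [0.23, 1.98], [-2.94, 2.94]. Speed limits (rad/s): [2.57, 2.57, 3.14, 3.14, 3.14, 3.14, 3.14].

## Interface

Orientations are given as [roll, pitch, yaw] about the fixed x, y, z axes, in that order (R = Rz(yaw) Ry(pitch) Rx(roll)).
In Python, from cell import ctrl gives the robot as it stands. The module is installed in compiled form; this text tells all that it offers.
- The arm moves only by the tool servo_tool, never from a script. Its argument "rows" is a list of rows, each an object of numbers: "dx", "dy", "dz": the shift along the tool's x, y, z in units of 750 mm (1.0 is 750 mm); "wx", "wy", "wz": the turn, a rotation vector about the tool's x, y, z in units of 6 degrees (1.0 is 6 degrees); "fingers": the closure, from 0 (fully open) to 1 (shut). In form: [{"dx": .., "dy": .., "dz": .., "wx": .., "wy": .., "wz": .., "fingers": ..}, ...]. A call has 1 to 5 rows; each row shifts and turns the commanded pose from where the row before left it, along the tool's axes as they then stand; what a row does not reach is not made up. A row lasts 1/8 s, in which the tool goes at most 62.5 mm and 10.7 degrees, less where a joint would pass 70% of its speed; a pose out of reach is approached as far as the arm can. A call with a number of a shift or a turn outside -1 to 1 is refused whole. A call with a gripper value outside its range is refused whole. The fingers move at their own pace and stop on an object; the grip force is fixed at half the most. Time passes only in rows, so rows that do not move let the fingers close. It gives the time, the measured TCP pose, the force and the opening at its end, in the units of the state.
- ctrl.read_state(): the state, without advancing time (a new reading comes with each control period).
- ctrl.get_image(name): name is "scene" or "top" or "wrist"; returns the picture (400x640x3 uint8, red, green, blue); there is no depth.
- ctrl.camera_info(name): a dict with "fovy" (degrees; the focal length in pixels is half the picture's height over the tangent of half this angle, whatever the lens; pixels are square), "cx", "cy" (the principal point, pixels), "k1" (the pictures are not rectified: a ray, as slopes to the right and down, at radius r is drawn at 1 + k1 r^2 times it, then the intrinsics apply), "R" (3x3) and "t" (3): a world point X has camera coordinates R X + t. Camera axes: x right, y down, z forward; pixel columns grow to the right and rows downward; lengths in mm; the calibration is good to about 2 mm. A picture is of the moment at which its call begins: read the wrist's pose just before it. camera_info takes no time and is no camera call; for the wrist camera it gives the pose at the moment of the call.
- ctrl.finish_job(): hands the job in, once; it reports no verdict.
Trained networks look in the newest picture that a camera, given by its name, has taken for a name from the list of things; names that differ only in an ending like _2 or _b are one class to them, and where a whole thing is asked for, a point or a joint stands for the part that bears it (a point fixed in the world has none). Each returns a list of dicts, best first, with "conf" (0 to 1); they miss things now and then, are a little off and sometimes report something else, mostly with a low value. They report only what shows in the picture. A call takes as long as a camera call. They do not tell look-alikes from the thing itself.
- ctrl.search_frame(label, camera): "extent" ([centre column, centre row, width, height] in pixels, round what is visible of it).
- ctrl.silhouettes(label, camera): "region" (400x640 bool, what is visible of it) and "extent" ([centre column, centre row, width, height] in pixels, round what is visible of it).
- ctrl.mark_of(label, camera): "point" ([column, row] in pixels: a listed point, or the origin of a listed thing).
The state is a dict: "clock": time; "qpos": joint angles; "qd": joint speeds; "tau": joint torques, N m; "eef_pos": TCP position; "tool_rot": TCP orientation; "force": force on the tool from outside, world axes, zero at the start; "torque": the same for the moment, N m; "width": finger opening in mm.
Only numpy, scipy, OpenCV 4.12 (cv2) and the standard library are available. Lean on these libraries where they do the work, as an engineer would, in place of code of your own. Each camera call takes 0.05 s, during which the arm holds its last target.

## Working session

There is one attempt and no reset: what is moved stays moved. The work goes in short steps, Python scripts to look and compute and a tool call to move; the robot and the scene stay as the last step left them, time stands still between calls to the robot, and variables do not carry over. Pictures are saved under pics/ and viewed, and the job is handed in when it is done.

Besides the shell and the picture viewer there is one more tool, called after ">>>" as a command line: name --argument value ..., lists and objects as JSON in quotes. servo_tool: Moves the arm, as the interface text tells. Its arguments: {"type":"object","properties":{"rows":{"type":"array"}},"required":["rows"]}

```bash
mkdir -p pics; ls; cat > h.py <<'E'
import numpy as np, cv2
from cell import ctrl
def save(name,fn):
    im=ctrl.get_image(name); cv2.imwrite('pics/'+fn,cv2.cvtColor(im,cv2.COLOR_RGB2BGR)); return im
def K(ci):
    f=200/np.tan(np.radians(ci['fovy'])/2); return f
def ray(ci,px):
    f=K(ci); d=np.array([(px[0]-ci['cx'])/f,(px[1]-ci['cy'])/f]); u=d.copy()
    for _ in range(30): u=d/(1+ci['k1']*(u@u))
    R=np.array(ci['R']);t=np.array(ci['t'])
    return -R.T@t, R.T@np.array([u[0],u[1],1.])
def atz(ci,px,z):
    o,d=ray(ci,px); return o+d*(z-o[2])/d[2]
def proj(ci,X):
    c=np.array(ci['R'])@np.array(X,float)+np.array(ci['t']); u=c[:2]/c[2]; u=u*(1+ci['k1']*(u@u)); f=K(ci)
    return u*f+[ci['cx'],ci['cy']]
def Rm(rpy):
    from scipy.spatial.transform import Rotation as Ro
    return Ro.from_euler('xyz',rpy).as_matrix()
E
python3 - <<'E'
from h import *
np.set_printoptions(precision=3,suppress=True)
s=ctrl.read_state(); print(s)
for n in ['scene','top','wrist']:
    save(n,n+'0.png'); ci=ctrl.camera_info(n); print(n,ci['fovy'],ci['k1'],-np.array(ci['R']).T@np.array(ci['t']),np.array(ci['R']).tolist())
E
```

```text
pics
{'clock': 0.0, 'qpos': array([-1.167,  0.629,  0.038,  1.518, -0.027,  0.996, -0.02 ]), 'qd': array([-0.001, -0.001,  0.001,  0.001, -0.002, -0.002, -0.001]), 'tau': array([  0.001, -56.342,   1.226, -19.344,   0.011,   0.01 ,   0.   ]), 'eef_pos': array([293.956, 579.015, 230.356]), 'tool_rot': array([-3.127,  1.569, -2.026]), 'force': array([-0.113, -0.221,  1.198]), 'torque': array([0.003, 0.022, 0.038]), 'width': 85.31544768900713}
scene 57.45673970678055 -0.07861995629872316 [1050.223  309.005  859.518] [[-0.4442043365055224, 0.8959140676043663, -0.004526687341475909], [0.6758797311201244, 0.33178367095697564, -0.6581080342522051], [-0.5881063649465773, -0.29539393892717586, -0.7529099045399861]]
top 49.802179231038615 -0.07877475602964885 [ 311.498  -17.732 1532.734] [[-0.0006725048823826097, -0.9998830478419499, -0.015278690240863374], [-0.994494850143034, 0.0022696770935038157, -0.10476087821737631], [0.10478330389984797, 0.015124126559385416, -0.9943800681930667]]
wrist 62.25529628151137 0.009403934220512427 [232.798 610.982 373.747] [[0.45302135726641896, 0.8914992997822453, -0.0008052007576167386], [0.8584882899413049, -0.43600272818689223, 0.2699990315672319], [0.2403528778570122, -0.12300658316267177, -0.9628602570490169]]
```

View pics/scene0.png

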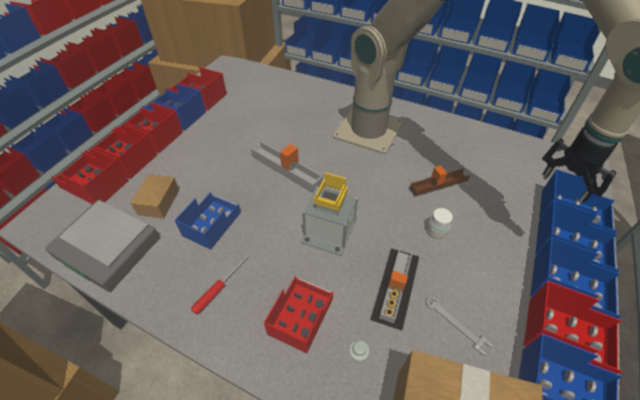

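View pics/top0.png

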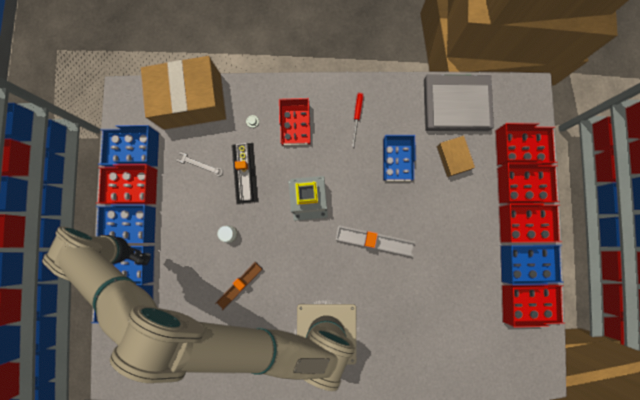

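View pics/wrist0.png

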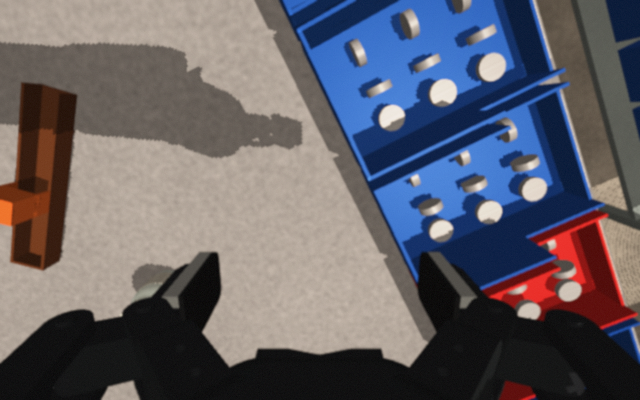

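The target is the chute on the black pad (top px ~(244,172)). Its bushings are at the far (+x) end and the orange handle is at ~(241,165). The brown chute at (240,285) and the longer grey one at (375,242) are look-alikes. The feeder is at ~(308,197).

```bash
python3 - <<'E'
from h import *
np.set_printoptions(precision=1,suppress=True)
z={'feeder':0,'feeder_sill':109,'feeder_mouth':109,'chute':5,'chute_lip':11,'chute_handle':66,'pad':0,'bushing1':14,'bushing4':14}
for n in ['top','scene']:
    save(n,n+'1.png'); ci=ctrl.camera_info(n)
    for k in z:
        for r in ctrl.mark_of(k,n)[:4]: print(n,k,round(r['conf'],2),np.array(r['point']),atz(ci,r['point'],z[k]))
    im=cv2.imread('pics/'+n+'1.png')
    if n=='top': cv2.imwrite('pics/tc.png',cv2.resize(im[130:225,220:345],None,fx=6,fy=6,interpolation=cv2.INTER_CUBIC))
    else: cv2.imwrite('pics/sc.png',cv2.resize(im[160:340,290:430],None,fx=4,fy=3.3,interpolation=cv2.INTER_CUBIC))
print(ctrl.read_state()['clock'])
E
```

```text
top feeder 0.7 [311.8 204.2] [455.   50.4   0. ]
top feeder_sill 0.92 [308.4 185.6] [507.2  57.1 109. ]
top feeder_sill 0.73 [242.2 149.7] [630.7 282.1 109. ]
top feeder_mouth 0.64 [307.9 192.4] [484.3  58.6 109. ]
top chute 0.96 [247.9 172.4] [570.3 281.3   5. ]
top chute 0.91 [244.9 283.7] [173.6 285.6   5. ]
top chute 0.75 [375.6 240.7] [ 324.6 -175.4    5. ]
top chute 0.2 [241.6 146.9] [664.4 306.4   5. ]
top chute_lip 0.91 [243.5 191.5] [500.1 294.7  11. ]
top chute_lip 0.85 [227.5 298.4] [122.6 345.4  11. ]
top chute_lip 0.73 [403.2 245.4] [ 307.8 -271.7   11. ]
top chute_handle 0.93 [237.  282.4] [183.3 300.5  66. ]
top chute_handle 0.83 [372.9 241.2] [ 322.4 -159.9   66. ]
top chute_handle 0.76 [241.1 168.4] [574.1 293.5  66. ]
top pad 0.65 [246.4 173.1] [568.6 287.8   0. ]
top bushing1 0.61 [245.8 152.6] [641.2 288.7  14. ]
top bushing1 0.6 [241.9 148. ] [658.2 303.3  14. ]
top bushing4 0.61 [245.8 152.6] [641.2 288.7  14. ]
top bushing4 0.6 [241.9 148. ] [658.2 303.3  14. ]
scene feeder 0.93 [327.  227.9] [475.6  53.6  -0. ]
scene feeder 0.28 [400.1 284.3] [556.  301.9   0.
[... 519 characters left out ...]
e_handle 0.92 [399.4 279.7] [582.9 297.1  66. ]
scene chute_handle 0.8 [440.5 174.7] [184.8 300.3  66. ]
scene chute_handle 0.45 [210.2 228.2] [ 660.6 -209.4   66. ]
scene pad 0.71 [333.8 206.2] [392.5  37.3   0. ]
scene pad 0.69 [396.2 287.4] [568.9 295.6   0. ]
scene bushing1 0.59 [396.3 284.3] [568.3 293.2  14. ]
scene bushing1 0.47 [391.7 299.2] [612.5 296.1  14. ]
scene bushing1 0.43 [389.9 315.7] [655.2 306.3  14. ]
scene bushing1 0.43 [388.4 304.8] [630.1 293.6  14. ]
scene bushing4 0.59 [396.3 284.3] [568.3 293.2  14. ]
scene bushing4 0.47 [391.7 299.2] [612.5 296.1  14. ]
scene bushing4 0.43 [389.9 315.7] [655.2 306.3  14. ]
scene bushing4 0.43 [388.4 304.8] [630.1 293.6  14. ]
1.15
```

View pics/tc.png

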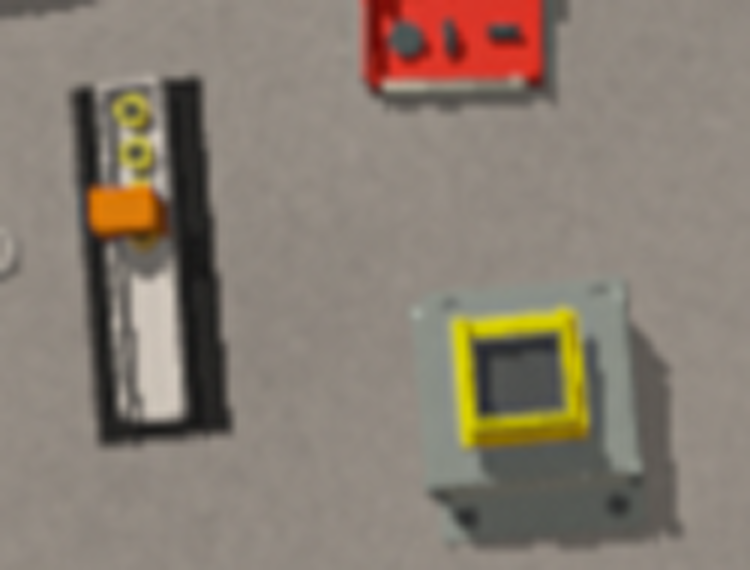

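View pics/sc.png

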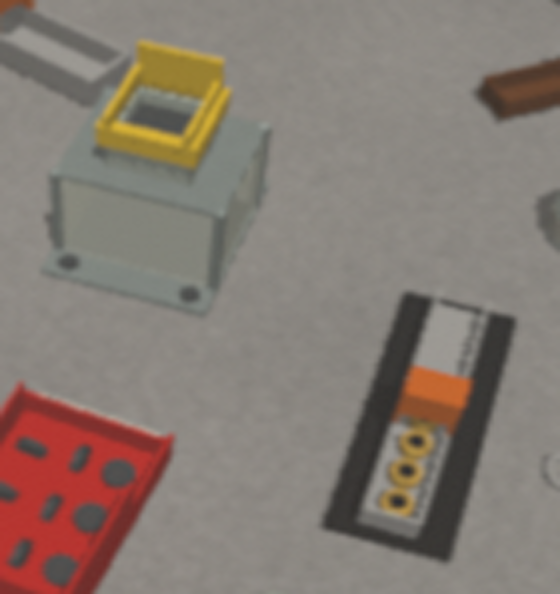

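```bash
cat >> h.py <<'E'
def plan(dpos_world,R,rotvec_tool=None):
    return R.T@np.array(dpos_world)/750
E
python3 - <<'E'
from h import *
from scipy.optimize import least_squares
np.set_printoptions(precision=3,suppress=True)
s=ctrl.read_state(); R=Rm(s['tool_rot']); print(R)
ci=ctrl.camera_info('wrist'); C=-np.array(ci['R']).T@np.array(ci['t'])
print('cam in tool',R.T@(C-s['eef_pos']),'Rcam_tool',R.T@np.array(ci['R']).T)
T=ctrl.camera_info('top');S=ctrl.camera_info('scene')
tp=lambda x,y:(x/6+220-.4,y/6+130-.4); sp=lambda x,y:(x/4+290-.4,y/3.3+160-.4)
a=[atz(T,tp(*p),5) for p in [(72,90),(102,440),(230,430),(200,80)]]
b=[atz(S,sp(*p),5) for p in [(405,293),(515,318),(450,560),(323,525)]]
print(np.array(a)[:,:2],np.mean(a,0)); print(np.array(b)[:,:2],np.mean(b,0))
dk=[atz(T,tp(*p),109) for p in [(415,310),(622,285),(640,472),(430,490)]]
print('deck',np.array(dk)[:,:2],np.mean(dk,0))
dk=[atz(S,sp(*p),109) for p in [(50,176),(228,211),(270,126)]]
print('deckS',np.array(dk)[:,:2])
for nm,ci,ps in [('T',T,[tp(455,322),tp(570,312),tp(588,435),tp(463,445)])]:
  for h in (134,152,170): print(h,np.array([atz(ci,p,h+14)[:2] for p in ps]).tolist())
E
```

```text
[[-0.    -0.892  0.453]
 [ 0.     0.453  0.892]
 [-1.     0.     0.   ]]
cam in tool [-143.138   68.976    0.443] Rcam_tool [[-0.001 -0.27   0.963]
 [-0.    -0.963 -0.27 ]
 [ 1.    -0.001  0.001]]
[[673.237 343.386]
 [459.621 320.124]
 [465.468 243.193]
 [678.791 265.145]] [569.279 292.962   5.   ]
[[464.627 244.239]
 [455.043 320.413]
 [670.718 343.996]
 [678.858 265.976]] [567.311 293.656   5.   ]
deck [[521.991 122.833]
 [535.689   7.427]
 [431.17   -2.479]
 [421.392 113.702]] [477.56   60.371 109.   ]
deckS [[533.462   6.538]
 [513.878 125.218]
 [420.927 116.296]]
134 [[509.5847992641529, 97.21048836930694], [514.85598335814, 34.896314196425905], [447.93518890634977, 25.08161461854358], [442.66499407752036, 92.45699943823533]]
152 [[507.0098877606504, 95.7163640474673], [512.2125523065837, 34.212205039213], [446.1616539748067, 24.525085672412107], [440.95996583468104, 91.02466520139899]]
170 [[504.4349762571478, 94.22223972562765], [509.56912125502737, 33.528095882000116], [444.3881190432637, 23.968556726280635], [439.25493759184167, 89.59233096456265]]
```

>>> servo_tool --rows '[{"dy":-0.0735,"dz":-0.0233,"fingers":0},{"dy":-0.0735,"dz":-0.0233,"fingers":0},{"dy":-0.0735,"dz":-0.0233,"fingers":0},{"dy":-0.0735,"dz":-0.0233,"fingers":0},{"dy":-0.0735,"dz":-0.0233,"fingers":0}]'

```text
schema error: expected keys dx, dy, dz, wx, wy, wz, fingers
```

>>> servo_tool --rows '[{"dy":-0.0735,"dz":-0.0233,"fingers":0},{"dy":-0.0735,"dz":-0.0233,"fingers":0},{"wx":0.95,"fingers":0},{"wx":0.95,"fingers":0},{"wx":0.95,"fingers":0}]'

```text
schema error: expected keys dx, dy, dz, wx, wy, wz, fingers
```

>>> servo_tool --rows '[{"wx":0.95,"fingers":0},{"wx":0.95,"fingers":0},{"wx":0.95,"fingers":0},{"wx":0.95,"fingers":0},{"wx":0.95,"fingers":0}]'

```text
schema error: expected keys dx, dy, dz, wx, wy, wz, fingers
```

>>> servo_tool --rows '[{"wx":0.95,"fingers":0},{"wx":0.95,"fingers":0},{"fingers":0}]'

```text
schema error: expected keys dx, dy, dz, wx, wy, wz, fingers
```

```bash
python3 - <<'E'
from h import *
np.set_printoptions(precision=3,suppress=True)
s=ctrl.read_state(); print(s); print(Rm(s['tool_rot']))
ci=ctrl.camera_info('wrist'); save('wrist','wrist1.png')
np.save('ci1.npy',ci,allow_pickle=True)
z={'feeder_sill':109,'chute':5,'chute_lip':11,'chute_handle':66,'pad':0,'bushing1':14}
for k in z:
  for r in ctrl.mark_of(k,'wrist')[:4]: print(k,round(r['conf'],2),np.array(r['point']),atz(ci,r['point'],z[k]))
E
```

```text
{'clock': 1.15, 'qpos': array([-1.167,  0.628,  0.039,  1.517, -0.027,  0.996, -0.02 ]), 'qd': array([ 0.001, -0.001, -0.001, -0.001, -0.   ,  0.   , -0.   ]), 'tau': array([ -0.   , -56.329,   1.226, -19.378,   0.011,   0.002,  -0.   ]), 'eef_pos': array([294.231, 579.602, 231.323]), 'tool_rot': array([1.488, 1.571, 2.589]), 'force': array([-0.528, -0.492,  0.409]), 'torque': array([ 0.019,  0.04 , -0.028]), 'width': 85.43502402069211}
[[-0.    -0.892  0.453]
 [ 0.     0.453  0.892]
 [-1.     0.     0.   ]]
chute 0.7 [ 55.4 176.8] [166.431 311.459   5.   ]
chute_lip 0.91 [ 57.1 114.5] [115.117 361.164  11.   ]
chute_handle 0.78 [  5.7 201.3] [175.155 303.522  66.   ]
```

View pics/wrist1.png

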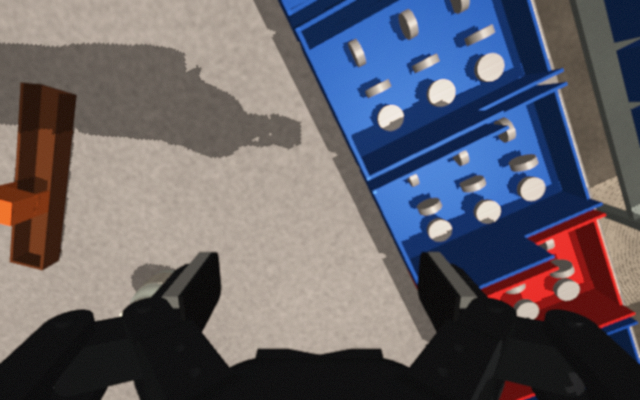

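The calls were refused because every row needs all its keys, so the picture is unchanged from the first one. I'll repeat the moves in full form.

>>> servo_tool --rows '[{"dx":0,"dy":-0.0735,"dz":-0.0233,"wx":0,"wy":0,"wz":0,"fingers":0},{"dx":0,"dy":-0.0735,"dz":-0.0233,"wx":0,"wy":0,"wz":0,"fingers":0},{"dx":0,"dy":-0.0735,"dz":-0.0233,"wx":0,"wy":0,"wz":0,"fingers":0},{"dx":0,"dy":-0.0735,"dz":-0.0233,"wx":0,"wy":0,"wz":0,"fingers":0},{"dx":0,"dy":-0.0735,"dz":-0.0233,"wx":0,"wy":0,"wz":0,"fingers":0}]'

```text
clock: 2.12
eef_pos: [501.7, 375.6, 231.5]
tool_rot: [-0.196, 1.57, 0.905]
force: [0.3, 1.3, 0.3]
width: 85.4
```

>>> servo_tool --rows '[{"dx":0,"dy":-0.0735,"dz":-0.0233,"wx":0,"wy":0,"wz":0,"fingers":0},{"dx":0,"dy":-0.0735,"dz":-0.0233,"wx":0,"wy":0,"wz":0,"fingers":0},{"dx":0,"dy":0,"dz":0,"wx":0.95,"wy":0,"wz":0,"fingers":0},{"dx":0,"dy":0,"dz":0,"wx":0.95,"wy":0,"wz":0,"fingers":0},{"dx":0,"dy":0,"dz":0,"wx":0.95,"wy":0,"wz":0,"fingers":0}]'

```text
clock: 2.75
eef_pos: [583.0, 295.7, 231.2]
tool_rot: [1.398, 1.571, 2.196]
force: [-0.1, 0.5, -0.3]
width: 85.4
```

>>> servo_tool --rows '[{"dx":0,"dy":0,"dz":0,"wx":0.95,"wy":0,"wz":0,"fingers":0},{"dx":0,"dy":0,"dz":0,"wx":0.95,"wy":0,"wz":0,"fingers":0},{"dx":0,"dy":0,"dz":0,"wx":0.95,"wy":0,"wz":0,"fingers":0},{"dx":0,"dy":0,"dz":0,"wx":0.95,"wy":0,"wz":0,"fingers":0},{"dx":0,"dy":0,"dz":0,"wx":0.95,"wy":0,"wz":0,"fingers":0}]'

```text
clock: 3.38
eef_pos: [582.9, 295.9, 231.3]
tool_rot: [1.497, 1.571, 1.798]
force: [0.5, -0.3, 0.1]
width: 85.6
```

>>> servo_tool --rows '[{"dx":0,"dy":0,"dz":0,"wx":0.95,"wy":0,"wz":0,"fingers":0},{"dx":0,"dy":0,"dz":0,"wx":0.95,"wy":0,"wz":0,"fingers":0},{"dx":0,"dy":0,"dz":0,"wx":0,"wy":0,"wz":0,"fingers":0}]'

```text
clock: 3.75
eef_pos: [582.8, 296.0, 231.2]
tool_rot: [-1.724, 1.571, -1.617]
force: [0.9, 0.6, 0.1]
width: 85.4
```

```bash
python3 - <<'E'
from h import *
np.set_printoptions(precision=3,suppress=True)
s=ctrl.read_state(); print(s); print(Rm(s['tool_rot']))
ci=ctrl.camera_info('wrist'); save('wrist','wrist2.png')
np.save('ci2.npy',ci,allow_pickle=True)
z={'feeder_sill':109,'chute':5,'chute_lip':11,'chute_handle':66,'pad':0,'bushing1':14}
for k in z:
  for r in ctrl.mark_of(k,'wrist')[:4]: print(k,round(r['conf'],2),np.array(r['point']),atz(ci,r['point'],z[k]))
E
```

```text
{'clock': 3.75, 'qpos': array([-0.692,  0.652,  0.311,  1.511, -0.221,  1.013, -0.216]), 'qd': array([ 0.01 , -0.003, -0.011,  0.001,  0.007, -0.002,  0.028]), 'tau': array([ -0.078, -56.17 ,   5.147, -19.114,  -0.041,   0.007,  -0.285]), 'eef_pos': array([582.843, 295.983, 231.246]), 'tool_rot': array([-1.724,  1.571, -1.617]), 'force': array([0.927, 0.585, 0.073]), 'torque': array([ 0.004, -0.042, -0.049]), 'width': 85.40504926563116}
[[-0.    -0.107  0.994]
 [-0.     0.994  0.107]
 [-1.    -0.    -0.   ]]
feeder_sill 0.22 [105.9 102.9] [412.956 350.018 109.   ]
chute 0.56 [309.1 169.4] [571.653 296.247   5.   ]
chute_lip 0.66 [239.7 168.1] [495.095 290.596  11.   ]
chute_lip 0.53 [362.8 172.5] [631.504 300.24   11.   ]
chute_handle 0.61 [320.5 182.8] [584.251 295.796  66.   ]
pad 0.65 [304.3 167.5] [565.943 296.926   0.   ]
pad 0.22 [309.9 173.5] [572.995 290.681   0.   ]
bushing1 0.87 [385.3 174.3] [656.062 301.412  14.   ]
bushing1 0.8 [362.8 172.9] [631.1   300.325  14.   ]
bushing1 0.52 [336.5 175.1] [602.51  294.782  14.   ]
```

View pics/wrist2.png

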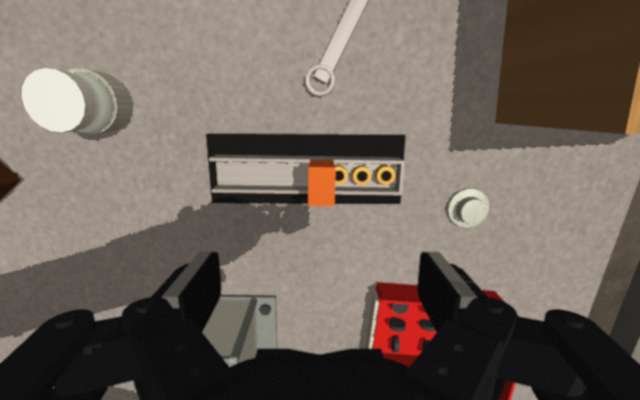

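The wrist view shows the chute aligned with the tool axes. The handle is at px (321,183) midway between the fingers, with three bushings visible behind it at (340..386,175). Descending and gripping.

>>> servo_tool --rows '[{"dx":0.055,"dy":0,"dz":0.0019,"wx":0,"wy":0,"wz":0,"fingers":0},{"dx":0.055,"dy":0,"dz":0,"wx":0,"wy":0,"wz":0,"fingers":0},{"dx":0.055,"dy":0,"dz":0,"wx":0,"wy":0,"wz":0,"fingers":0},{"dx":0.055,"dy":0,"dz":0,"wx":0,"wy":0,"wz":0,"fingers":0},{"dx":0.025,"dy":0,"dz":0,"wx":0,"wy":0,"wz":0,"fingers":0}]'

```text
clock: 4.72
eef_pos: [583.0, 295.4, 45.2]
tool_rot: [-2.832, 1.567, -2.726]
force: [0.7, 0.3, 0.2]
width: 85.3
```

>>> servo_tool --rows '[{"dx":0,"dy":0,"dz":0,"wx":0,"wy":0,"wz":0,"fingers":0.3},{"dx":0,"dy":0,"dz":0,"wx":0,"wy":0,"wz":0,"fingers":0.5},{"dx":0,"dy":0,"dz":0,"wx":0,"wy":0,"wz":0,"fingers":0.7},{"dx":0,"dy":0,"dz":0,"wx":0,"wy":0,"wz":0,"fingers":0.9},{"dx":0,"dy":0,"dz":0,"wx":0,"wy":0,"wz":0,"fingers":1}]'

```text
clock: 5.35
eef_pos: [585.3, 296.6, 49.3]
tool_rot: [0.468, 1.568, 0.574]
force: [-1.0, 0.3, 6.5]
width: 23.1
```

>>> servo_tool --rows '[{"dx":0,"dy":0,"dz":0,"wx":0,"wy":0,"wz":0,"fingers":1},{"dx":0,"dy":0,"dz":0,"wx":0,"wy":0,"wz":0,"fingers":1},{"dx":0,"dy":0,"dz":0,"wx":0,"wy":0,"wz":0,"fingers":1}]'

```text
clock: 5.72
eef_pos: [585.3, 296.5, 49.3]
tool_rot: [0.464, 1.568, 0.57]
force: [0.2, 0.1, 5.4]
width: 23.2
```

```bash
python3 - <<'E'
from h import *
np.set_printoptions(precision=3,suppress=True)
s=ctrl.read_state(); print(s['clock'],s['eef_pos'],s['force'],s['width'],s['torque'])
a=save('wrist','wrist3.png');b=save('scene','scene3.png')
o=np.vstack([a[:,:,::-1][60:360],cv2.resize(b[:,:,::-1][220:340,340:596],(640,300))]); cv2.imwrite('pics/c3.png',o)
E
```

```text
5.725 [585.331 296.545  49.307] [0.236 0.107 5.377] 23.208839697113806 [-0.072  0.261  0.033]
```

View pics/c3.png

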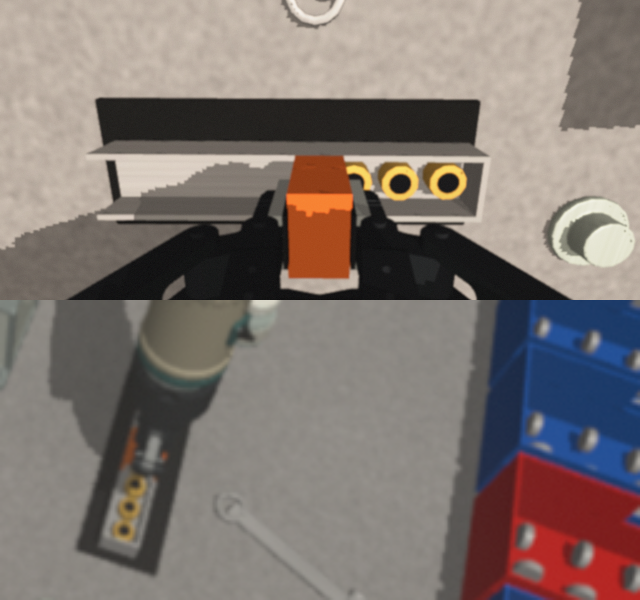

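The gripper holds the orange handle (px 320,215) at 23.2 mm, and the bushings are undisturbed. Lifting smoothly.

>>> servo_tool --rows '[{"dx":-0.0067,"dy":0,"dz":0,"wx":0,"wy":0,"wz":0,"fingers":1},{"dx":-0.02,"dy":0,"dz":0,"wx":0,"wy":0,"wz":0,"fingers":1},{"dx":-0.0333,"dy":0,"dz":0,"wx":0,"wy":0,"wz":0,"fingers":1},{"dx":-0.04,"dy":0,"dz":0,"wx":0,"wy":0,"wz":0,"fingers":1},{"dx":-0.04,"dy":0,"dz":0,"wx":0,"wy":0,"wz":0,"fingers":1}]'

```text
clock: 6.45
eef_pos: [584.0, 295.9, 153.9]
tool_rot: [-2.671, 1.57, -2.565]
force: [-0.3, 0.7, -4.0]
width: 23.2
```

>>> servo_tool --rows '[{"dx":-0.04,"dy":0,"dz":0,"wx":0,"wy":0,"wz":0,"fingers":1},{"dx":-0.04,"dy":0,"dz":0,"wx":0,"wy":0,"wz":0,"fingers":1},{"dx":-0.0267,"dy":0,"dz":0,"wx":0,"wy":0,"wz":0,"fingers":1},{"dx":-0.0133,"dy":0,"dz":0,"wx":0,"wy":0,"wz":0,"fingers":1},{"dx":-0.0067,"dy":0,"dz":0,"wx":0,"wy":0,"wz":0,"fingers":1}]'

```text
clock: 7.08
eef_pos: [584.0, 295.8, 247.9]
tool_rot: [-3.101, 1.57, -2.995]
force: [0.5, -0.7, -3.9]
width: 23.5
```

```bash
python3 - <<'E'
from h import *
np.set_printoptions(precision=3,suppress=True)
s=ctrl.read_state(); print(s); print(Rm(s['tool_rot']))
ci=ctrl.camera_info('wrist'); np.save('ci4.npy',ci,allow_pickle=True)
a=save('wrist','wrist4.png');
for k in ['feeder_sill','feeder_mouth']:
  for r in ctrl.mark_of(k,'wrist')[:4]: print(k,round(r['conf'],2),np.array(r['point']),atz(ci,r['point'],109))
print(proj(ci,[502,63,150]),proj(ci,[495,293,211]))
E
```

```text
{'clock': 7.075, 'qpos': array([-0.694,  0.639,  0.318,  1.488, -0.217,  1.05 , -0.22 ]), 'qd': array([-0.003, -0.021,  0.009, -0.037,  0.011,  0.081, -0.01 ]), 'tau': array([  0.032, -59.143,   5.39 , -21.095,   0.013,  -0.063,   0.007]), 'eef_pos': array([584.044, 295.838, 247.864]), 'tool_rot': array([-3.101,  1.57 , -2.995]), 'force': array([ 0.485, -0.687, -3.872]), 'torque': array([ 0.015, -0.011, -0.004]), 'width': 23.495382336740754}
[[-0.    -0.106  0.994]
 [-0.     0.994  0.106]
 [-1.    -0.    -0.   ]]
feeder_sill 0.72 [215.3 393.6] [498.912  64.496 109.   ]
feeder_mouth 0.6 [164.6 231. ] [449.041 242.297 109.   ]
feeder_mouth 0.49 [399.7 233.4] [661.281 262.31  109.   ]
[205.294 431.979] [164.393 220.264]
```

View pics/wrist4.png

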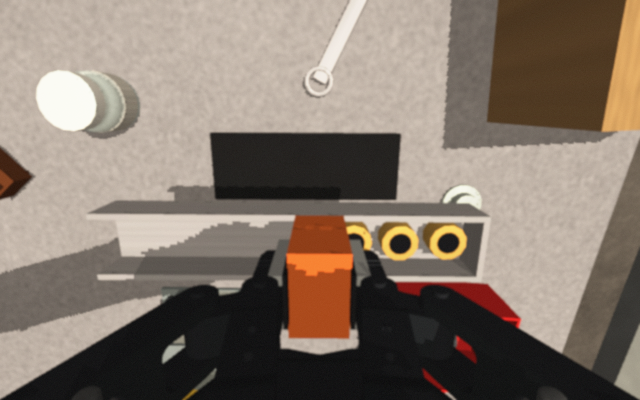

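Lifted level with all bushings in place (visible at px 355, 400 and 446; row 240). I'll move sideways slightly past the feeder so the wrist camera sees the collar clear of the chute.

>>> servo_tool --rows '[{"dx":0,"dy":-0.008,"dz":-0.0006,"wx":0,"wy":0,"wz":0,"fingers":1},{"dx":0,"dy":-0.02,"dz":-0.0015,"wx":0,"wy":0,"wz":0,"fingers":1},{"dx":0,"dy":-0.0333,"dz":-0.0026,"wx":0,"wy":0,"wz":0,"fingers":1},{"dx":0,"dy":-0.044,"dz":-0.0034,"wx":0,"wy":0,"wz":0,"fingers":1},{"dx":0,"dy":-0.044,"dz":-0.0034,"wx":0,"wy":0,"wz":0,"fingers":1}]'

```text
clock: 7.85
eef_pos: [587.6, 180.1, 247.7]
tool_rot: [-1.598, 1.57, -1.494]
force: [0.7, -0.5, -4.2]
width: 23.2
```

>>> servo_tool --rows '[{"dx":0,"dy":-0.044,"dz":-0.0034,"wx":0,"wy":0,"wz":0,"fingers":1},{"dx":0,"dy":-0.044,"dz":-0.0034,"wx":0,"wy":0,"wz":0,"fingers":1},{"dx":0,"dy":-0.044,"dz":-0.0034,"wx":0,"wy":0,"wz":0,"fingers":1},{"dx":0,"dy":-0.044,"dz":-0.0034,"wx":0,"wy":0,"wz":0,"fingers":1},{"dx":0,"dy":-0.0293,"dz":-0.0023,"wx":0,"wy":0,"wz":0,"fingers":1}]'

```text
clock: 8.48
eef_pos: [591.5, 25.1, 247.9]
tool_rot: [-1.619, 1.569, -1.517]
force: [0.7, -0.1, -4.0]
width: 23.2
```

>>> servo_tool --rows '[{"dx":0,"dy":-0.016,"dz":-0.0012,"wx":0,"wy":0,"wz":0,"fingers":1},{"dx":0,"dy":-0.008,"dz":-0.0006,"wx":0,"wy":0,"wz":0,"fingers":1}]'

```text
clock: 8.72
eef_pos: [592.6, 11.1, 247.6]
tool_rot: [1.504, 1.57, 1.61]
force: [-0.8, 1.2, -3.6]
width: 23.0
```

```bash
python3 - <<'E'
from h import *
np.set_printoptions(precision=3,suppress=True)
s=ctrl.read_state(); print(s); print(Rm(s['tool_rot']))
ci=ctrl.camera_info('wrist'); np.save('ci5.npy',ci,allow_pickle=True)
a=save('wrist','wrist5.png');
for k in ['feeder_sill','feeder_mouth']:
  for r in ctrl.mark_of(k,'wrist')[:4]: print(k,round(r['conf'],2),np.array(r['point']),atz(ci,r['point'],109))
E
```

```text
{'clock': 8.725, 'qpos': array([-0.271,  0.545,  0.323,  1.67 , -0.203,  0.959,  0.232]), 'qd': array([ 0.062,  0.002, -0.014, -0.007, -0.006,  0.001,  0.077]), 'tau': array([  0.533, -52.222,   5.186, -19.646,   0.129,  -0.018,  -0.048]), 'eef_pos': array([592.622,  11.105, 247.577]), 'tool_rot': array([1.504, 1.57 , 1.61 ]), 'force': array([-0.791,  1.218, -3.643]), 'torque': array([0.061, 0.044, 0.008]), 'width': 23.00316764913572}
[[-0.    -0.106  0.994]
 [ 0.001  0.994  0.106]
 [-1.     0.001  0.   ]]
feeder_sill 0.73 [214.7 114. ] [500.545  65.332 109.   ]
feeder_sill 0.43 [223.2 111.5] [507.424  68.066 109.   ]
feeder_mouth 0.75 [182.3 114.3] [474.154  62.25  109.   ]
```

View pics/wrist5.png

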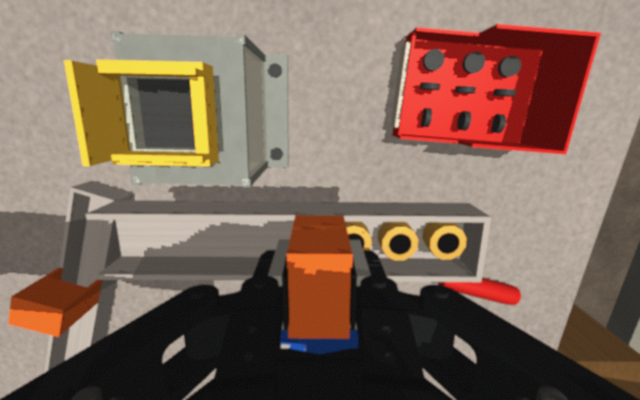

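```bash
python3 - <<'E'
import cv2
im=cv2.imread('pics/wrist5.png'); cv2.imwrite('pics/w5z.png',cv2.resize(im[20:200,55:300],None,fx=3.2,fy=3.2,interpolation=cv2.INTER_CUBIC))
E
```

```text
(no output)
```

View pics/w5z.png

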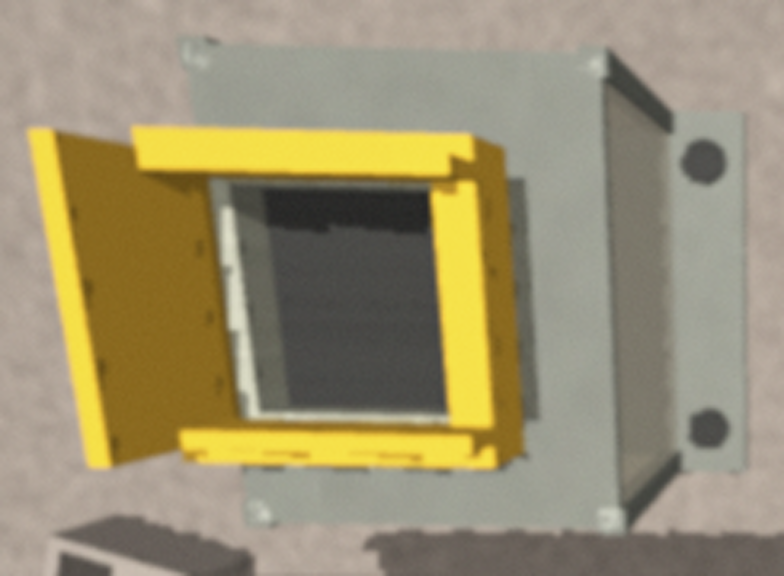

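```bash
python3 - <<'E'
from h import *
from scipy.optimize import least_squares
np.set_printoptions(precision=2,suppress=True)
ci=np.load('ci5.npy',allow_pickle=True).item()
P=lambda x,y:np.array([x/3.2+55-.35,y/3.2+20-.35])
obs=[((-50,59,109),P(182,38)),((50,59,109),P(608,46)),((50,-59,109),P(625,530)),((-50,-59,109),P(247,524))]
sill=[((25,0),P(441,308)),((34,0),P(484.5,308))]
def W(p,X):
    c,s=np.cos(p[2]),np.sin(p[2]); return [p[0]+c*X[0]-s*X[1],p[1]+s*X[0]+c*X[1],X[2]]
def f(p): return np.concatenate([proj(ci,W(p,X))-o for X,o in obs])
r=least_squares(f,[477,60,.1]); print(r.x,np.degrees(r.x[2]),r.fun)
def g(p): return np.concatenate([f(p)]+[ (proj(ci,W(p,(x,y,p[3])))-o)[:1]  for (x,y),o in sill]+[[proj(ci,W(p,(-29,0,p[3]+36)))[0]-P(45,0)[0] if 0 else 0]])
r2=least_squares(g,[477,60,.1,150]); print(r2.x,r2.fun)
for h in (134,145,155,165,170): print(h,proj(ci,W(r.x,(25,0,h))),proj(ci,W(r.x,(34,0,h))),'guard top',proj(ci,W(r.x,(-25,29,h+36))),proj(ci,W(r.x,(-25,-29,h+36))))
print(sill, P(58,130),P(110,467), P(28,128))
x=r.x
print('sill edge',W(x,(25,0,0)))
E
```

```text
[476.49  63.63   0.09] 4.937885773643655 [ 1.14  0.44 -1.52  1.28 -1.   -1.08  1.39 -1.38]
[476.49  63.63   0.09 161.19] [ 1.14  0.43 -1.52  1.28 -1.   -1.08  1.4  -1.38  0.05 -0.05  0.  ]
134 [205.79 114.12] [217.86 114.38] guard top [101.8  64.8] [115.74 158.47]
145 [200.77 114.4 ] [213.38 114.68] guard top [89.93 62.43] [105.48 161.04]
155 [195.8  114.69] [208.94 114.97] guard top [77.94 60.04] [ 95.2 163.6]
165 [190.39 114.99] [204.12 115.29] guard top [64.61 57.37] [ 83.87 166.42]
170 [187.5  115.16] [201.54 115.46] guard top [57.38 55.93] [ 77.76 167.94]
[((25, 0), array([192.46, 115.9 ])), ((34, 0), array([206.06, 115.9 ]))] [72.78 60.27] [ 89.03 165.59] [63.4  59.65]
sill edge [np.float64(501.3944542313708), np.float64(65.78446095379375), 0]
```

```bash
python3 - <<'E'
from h import *
np.set_printoptions(precision=1,suppress=True)
ci=np.load('ci5.npy',allow_pickle=True).item()
s=ctrl.read_state();R=Rm(s['tool_rot']);p=s['eef_pos']
ex=R[:,2];ey=R[:,1];ez=-R[:,0]
im=cv2.imread('pics/wrist5.png')
for c in [(-100,18,31),(-100,-18,31),(-100,15,31),(-100,-15,31),(-100,15,9),(-100,-15,9),(100,18,31),(100,-18,31),(3,18,76),(27,18,76),(27,-18,76),(3,-18,76),(-100,18,6)]:
    q=proj(ci,p+ex*(c[0]-15)+ey*c[1]+ez*(c[2]-44.3)); print(c,q)
    cv2.circle(im,tuple(int(round(v*8)) for v in q),12,(0,255,0),-1,cv2.LINE_AA,3)
cv2.imwrite('pics/chk.png',cv2.resize(im[180:360,70:510],None,fx=1.8,fy=1.8,interpolation=cv2.INTER_CUBIC))
E
```

```text
(-100, 18, 31) [ 86.7 212. ]
(-100, -18, 31) [ 99.8 277.8]
(-100, 15, 31) [ 87.9 217.8]
(-100, -15, 31) [ 98.7 272.6]
(-100, 15, 9) [114.3 205.1]
(-100, -15, 9) [122.9 254.4]
(100, 18, 31) [491.9 211.1]
(100, -18, 31) [482.4 276.7]
(3, 18, 76) [287.8 248.9]
(27, 18, 76) [353.6 248.7]
(27, -18, 76) [351.3 333.3]
(3, -18, 76) [290.2 333.5]
(-100, 18, 6) [116.6 198.6]
```

View pics/chk.png

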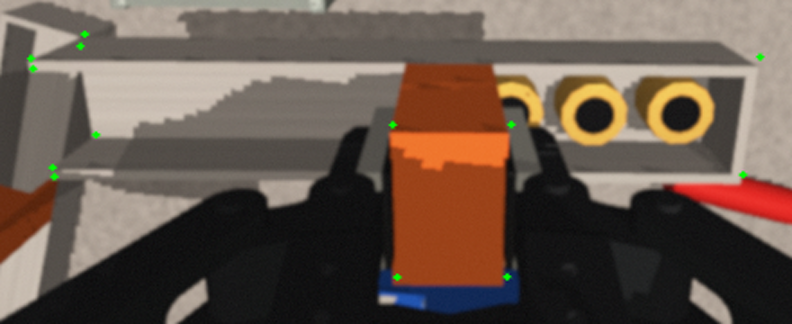

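The projected chute model matches the image to about 1 mm, with the chute roughly 1.5 mm to the −y side of the TCP. The sill estimate is ~160 mm. Next I'll line up over the sill and come down to about 10 mm above it.

>>> servo_tool --rows '[{"dx":0,"dy":0.0067,"dz":0.0006,"wx":0,"wy":0,"wz":0,"fingers":1},{"dx":0,"dy":0.016,"dz":0.0014,"wx":0,"wy":0,"wz":0,"fingers":1},{"dx":0,"dy":0.0213,"dz":0.0018,"wx":0,"wy":0,"wz":0,"fingers":1},{"dx":0,"dy":0.0213,"dz":0.0018,"wx":0,"wy":0,"wz":0,"fingers":1},{"dx":0,"dy":0.0133,"dz":0.0011,"wx":0,"wy":0,"wz":0,"fingers":1}]'

```text
clock: 9.5
eef_pos: [591.2, 72.8, 247.5]
tool_rot: [1.744, 1.57, 1.852]
force: [-0.3, 1.2, -4.6]
width: 22.9
```

>>> servo_tool --rows '[{"dx":0,"dy":0.0077,"dz":0.0005,"wx":0,"wy":0,"wz":0,"fingers":1},{"dx":0.01,"dy":0,"dz":0,"wx":0,"wy":0,"wz":0,"fingers":1},{"dx":0.0133,"dy":0,"dz":0,"wx":0,"wy":0,"wz":0,"fingers":1},{"dx":0.0067,"dy":0,"dz":0,"wx":0,"wy":0,"wz":0,"fingers":1}]'

```text
clock: 10.0
eef_pos: [590.6, 75.5, 223.9]
tool_rot: [-2.935, 1.569, -2.83]
force: [-0.8, -0.3, -4.1]
width: 23.3
```

```bash
python3 - <<'E'
from h import *
np.set_printoptions(precision=2,suppress=True)
F=[]
for n in ['wrist','scene','top','wrist','top','scene']:
    im=save(n,n+'6.png'); F.append(np.r_[ctrl.read_state()['force'],ctrl.read_state()['torque']])
s=ctrl.read_state(); print(s['clock'],s['eef_pos'],np.mean(F,0),np.std(F,0)); print(Rm(s['tool_rot']))
w=cv2.imread('pics/wrist6.png')[40:320,40:360]; t=cv2.imread('pics/top6.png')[150:240,235:345]; sc=cv2.imread('pics/scene6.png')[140:280,290:420]
r=lambda a,h:cv2.resize(a,(int(a.shape[1]*h/a.shape[0]),h),interpolation=cv2.INTER_CUBIC)
cv2.imwrite('pics/c6.png',np.hstack([r(w,300),r(sc,300)])); 
E
```

```text
10.3 [591.45  76.12 225.32] [ 0.01  0.05 -4.14  0.01  0.04  0.01] [0.18 0.33 0.76 0.02 0.03 0.03]
[[ 0.   -0.11  0.99]
 [ 0.    0.99  0.11]
 [-1.    0.    0.  ]]
```

View pics/c6.png

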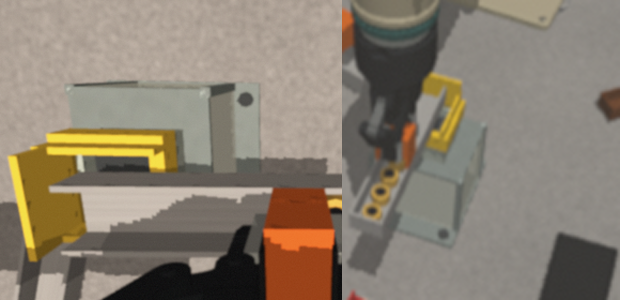

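>>> servo_tool --rows '[{"dx":0.0053,"dy":0,"dz":0,"wx":0,"wy":0,"wz":0,"fingers":1},{"dx":0.008,"dy":0,"dz":0,"wx":0,"wy":0,"wz":0,"fingers":1},{"dx":0.0067,"dy":0,"dz":0,"wx":0,"wy":0,"wz":0,"fingers":1},{"dx":0.004,"dy":0,"dz":0,"wx":0,"wy":0,"wz":0,"fingers":1}]'

```text
clock: 10.8
eef_pos: [590.9, 76.3, 206.5]
tool_rot: [3.126, 1.57, -3.051]
force: [-0.3, -1.1, -4.0]
width: 23.3
```

```bash
cat > fz.py <<'E'
from h import *
np.set_printoptions(precision=2,suppress=True)
F=[]
for n in ['wrist','scene','top','scene','wrist','top']:
    im=ctrl.get_image(n); s=ctrl.read_state(); F.append(np.r_[s['force'],s['torque'],s['eef_pos']])
    if n=='wrist': w=im
    if n=='scene': sc=im
    if n=='top': tt=im
s=ctrl.read_state(); m=np.mean(F,0); print(s['clock'],'F',m[:3],'T',m[3:6],'pos',m[6:],'w',round(s['width'],1),'sd',np.std(F,0)[:3]); R=Rm(s['tool_rot']); print(R[:,0],R[:,2])
import sys
if len(sys.argv)>1:
    r=lambda a,h:cv2.resize(a,(int(a.shape[1]*h/a.shape[0]),h),interpolation=cv2.INTER_CUBIC)
    cv2.imwrite('pics/'+sys.argv[1],np.hstack([r(w[40:320,40:360],300),r(sc[140:280,290:420],300)])[:,:,::-1])
E
python3 fz.py
```

```text
11.1 F [-0.25  0.15 -4.01] T [-0.01  0.03 -0.  ] pos [591.11  76.23 206.86] w 23.6 sd [0.17 0.44 0.43]
[ 0.  0. -1.] [0.99 0.11 0.  ]
```

>>> servo_tool --rows '[{"dx":0.0013,"dy":0,"dz":0,"wx":0,"wy":0,"wz":0,"fingers":1},{"dx":0.0013,"dy":0,"dz":0,"wx":0,"wy":0,"wz":0,"fingers":1},{"dx":0.0014,"dy":0,"dz":0,"wx":0,"wy":0,"wz":0,"fingers":1}]'

```text
clock: 11.48
eef_pos: [591.2, 76.3, 204.0]
tool_rot: [1.146, 1.571, 1.252]
force: [-0.5, -0.1, -3.7]
width: 23.1
```

```bash
python3 fz.py
```

```text
11.775 F [-0.15  0.   -4.14] T [0.01 0.03 0.  ] pos [591.11  76.26 203.99] w 23.2 sd [0.34 0.42 0.79]
[ 0.  0. -1.] [0.99 0.11 0.  ]
```

>>> servo_tool --rows '[{"dx":0.0013,"dy":0,"dz":0,"wx":0,"wy":0,"wz":0,"fingers":1},{"dx":0.0013,"dy":0,"dz":0,"wx":0,"wy":0,"wz":0,"fingers":1},{"dx":0.0014,"dy":0,"dz":0,"wx":0,"wy":0,"wz":0,"fingers":1}]'

```text
clock: 12.15
eef_pos: [591.1, 76.2, 201.0]
tool_rot: [2.845, 1.571, 2.951]
force: [-0.4, 0.6, -4.6]
width: 23.3
```

```bash
python3 fz.py
```

```text
12.45 F [-0.5  -0.08 -3.9 ] T [0.   0.03 0.03] pos [591.11  76.27 200.97] w 23.1 sd [0.63 0.46 0.3 ]
[ 0.  0. -1.] [0.99 0.11 0.  ]
```

>>> servo_tool --rows '[{"dx":0.0013,"dy":0,"dz":0,"wx":0,"wy":0,"wz":0,"fingers":1},{"dx":0.0014,"dy":0,"dz":0,"wx":0,"wy":0,"wz":0,"fingers":1}]'

```text
clock: 12.7
eef_pos: [591.1, 76.3, 199.0]
tool_rot: [1.877, 1.571, 1.983]
force: [-0.2, -0.3, -3.6]
width: 23.0
```

```bash
python3 fz.py c7.png
```

```text
13.0 F [-0.13 -0.02 -3.79] T [0.01 0.02 0.  ] pos [591.1   76.26 198.95] w 23.3 sd [0.38 0.79 0.43]
[ 0.  0. -1.] [0.99 0.11 0.  ]
```

>>> servo_tool --rows '[{"dx":0.0013,"dy":0,"dz":0,"wx":0,"wy":0,"wz":0,"fingers":1},{"dx":0.0014,"dy":0,"dz":0,"wx":0,"wy":0,"wz":0,"fingers":1}]'

```text
clock: 13.25
eef_pos: [591.3, 76.3, 197.1]
tool_rot: [0.26, 1.571, 0.366]
force: [-0.3, -0.5, -1.9]
width: 23.2
```

```bash
python3 fz.py
```

```text
13.55 F [-0.26 -0.1  -2.07] T [-0.02  0.16  0.02] pos [591.24  76.24 197.14] w 23.2 sd [0.61 0.56 0.43]
[ 0.  0. -1.] [0.99 0.11 0.  ]
```

>>> servo_tool --rows '[{"dx":0.0013,"dy":0,"dz":0,"wx":0,"wy":0,"wz":0,"fingers":1},{"dx":0.0014,"dy":0,"dz":0,"wx":0,"wy":0,"wz":0,"fingers":1}]'

```text
clock: 13.8
eef_pos: [591.2, 76.3, 195.1]
tool_rot: [0.344, 1.571, 0.45]
force: [-0.6, 0.3, -0.9]
width: 23.2
```

```bash
python3 fz.py c7.png
```

```text
14.1 F [ 0.56  0.07 -1.18] T [-0.04  0.21  0.02] pos [591.27  76.24 195.02] w 23.2 sd [0.52 0.45 0.24]
[ 0.  0. -1.] [0.99 0.11 0.  ]
```

View pics/c7.png

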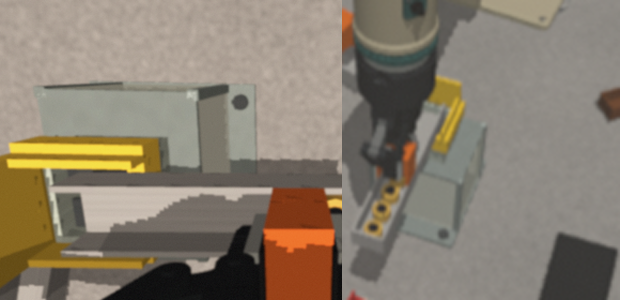

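```bash
python3 - <<'E'
from h import *
np.set_printoptions(precision=1,suppress=True)
s=ctrl.read_state();R=Rm(s['tool_rot']);p=s['eef_pos'];ci=ctrl.camera_info('wrist')
im=ctrl.get_image('wrist')[:,:,::-1].copy()
cv2.imwrite('pics/w8.png',im)
ex=R[:,2];ey=R[:,1];ez=-R[:,0]
big=cv2.resize(im[120:320,20:280],None,fx=3,fy=3,interpolation=cv2.INTER_CUBIC)
def dot(q,c): cv2.circle(big,(int((q[0]-20)*3+1),int((q[1]-120)*3+1)),4,c,-1)
for c in [(-100,18,31),(-100,-18,31),(-100,15,9),(-100,-15,9)]:
    dot(proj(ci,p+ex*(c[0]-15)+ey*(c[1]-1.5)+ez*(c[2]-44.3)),(0,255,0))
P=[476.49,63.63,.0862]; c_,s_=np.cos(P[2]),np.sin(P[2]); h=157
for X in [(-25,25,0),(-25,-25,0),(25,25,0),(25,-25,0),(34,25,0),(34,-25,0),(-29,29,36),(34,29,14),(34,25,14),(34,-25,14),(34,-29,14)]:
    dot(proj(ci,[P[0]+c_*X[0]-s_*X[1],P[1]+s_*X[0]+c_*X[1],h+X[2]]),(255,0,255))
cv2.imwrite('pics/w8z.png',big)
E
```

```text
(no output)
```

View pics/w8z.png

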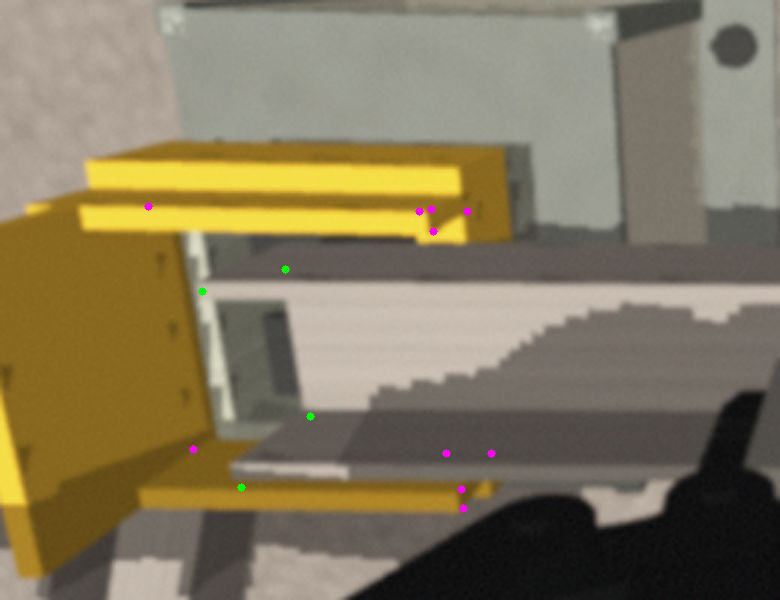

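The overlay agrees: the sill edges, −y cheek and chute nose match the model to 1–2 mm. Force and torque both give first contact at TCP z≈197.6, so the unpressed sill top is ≈159.3 mm. Next I press to about 7.7 mm and check.

>>> servo_tool --rows '[{"dx":0.0015,"dy":0,"dz":0,"wx":0,"wy":0,"wz":0,"fingers":1},{"dx":0.002,"dy":0,"dz":0,"wx":0,"wy":0,"wz":0,"fingers":1},{"dx":0.002,"dy":0,"dz":0,"wx":0,"wy":0,"wz":0,"fingers":1},{"dx":0.0013,"dy":0,"dz":0,"wx":0,"wy":0,"wz":0,"fingers":1}]'

```text
clock: 14.65
eef_pos: [591.3, 76.2, 190.0]
tool_rot: [0.096, 1.571, 0.202]
force: [-0.5, -0.7, 1.4]
width: 22.9
```

```bash
python3 fz.py c9.png
```

```text
14.95 F [ 0.78 -0.1   1.1 ] T [-0.04  0.27  0.02] pos [591.31  76.24 189.98] w 23.2 sd [0.61 0.54 0.67]
[ 0.  0. -1.] [0.99 0.11 0.  ]
```

View pics/c9.png

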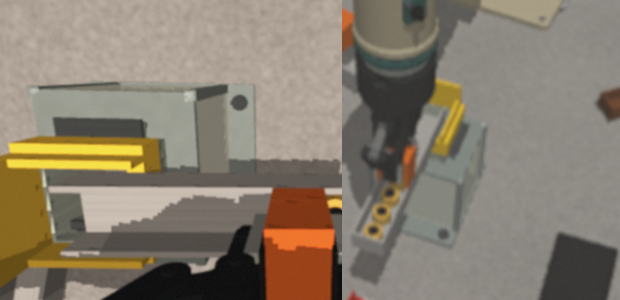

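Force is 5.1 N, which means about 7.6 mm of press, as planned. I'll start tipping about the lip with two rows first to check the pivot.

>>> servo_tool --rows '[{"dx":-0.00412,"dy":0,"dz":-0.002,"wx":0,"wy":-0.3333,"wz":0,"fingers":1},{"dx":-0.00825,"dy":0,"dz":-0.00385,"wx":0,"wy":-0.6667,"wz":0,"fingers":1},{"dx":0,"dy":0,"dz":0,"wx":0,"wy":0,"wz":0,"fingers":1}]'

```text
clock: 15.32
eef_pos: [585.4, 75.6, 199.5]
tool_rot: [0.004, 1.467, 0.11]
force: [-1.2, -0.8, 0.3]
width: 23.1
```

```bash
cat >> fz.py <<'E'
lip=m[6:]+R@np.array([38.3,0,-90]); print('lip',lip,'tilt',np.degrees(np.arctan2(R[:,2][2],np.hypot(*R[:2,2]))))
E
python3 fz.py c10.png
```

```text
15.625 F [-2.4  -0.65  1.06] T [-0.26  1.24  0.  ] pos [585.57  75.64 198.55] w 23.4 sd [0.51 0.43 0.42]
[ 0.1   0.01 -0.99] [0.99 0.11 0.1 ]
lip [500.39  66.55 151.35] tilt 5.799293816081215
```

```bash
python3 - <<'E'
from h import *
im=ctrl.get_image('wrist')[:,:,::-1].copy()
cv2.imwrite('pics/w11.png',cv2.resize(im[90:320,20:330],None,fx=2.5,fy=2.5,interpolation=cv2.INTER_CUBIC))
im=ctrl.get_image('scene')[:,:,::-1].copy()
cv2.imwrite('pics/s11.png',cv2.resize(im[140:270,300:440],None,fx=4.4,fy=4.4,interpolation=cv2.INTER_CUBIC))
E
```

```text
(no output)
```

View pics/w11.png

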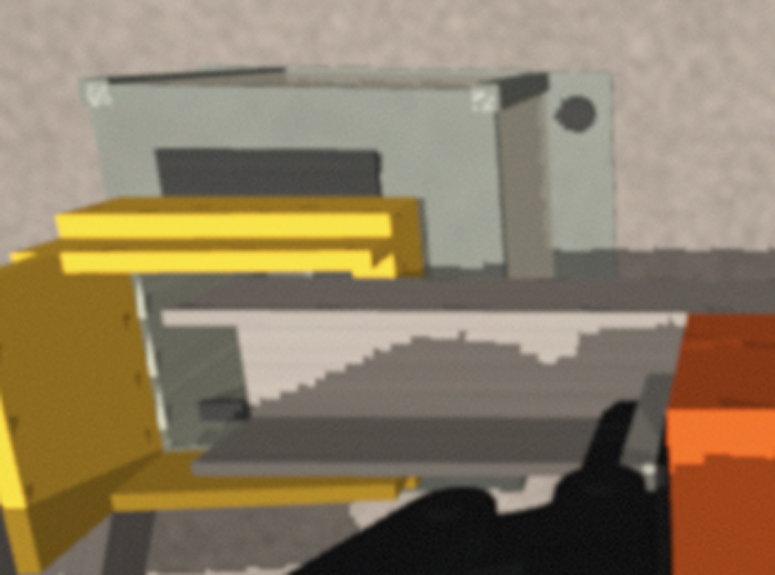

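View pics/s11.png

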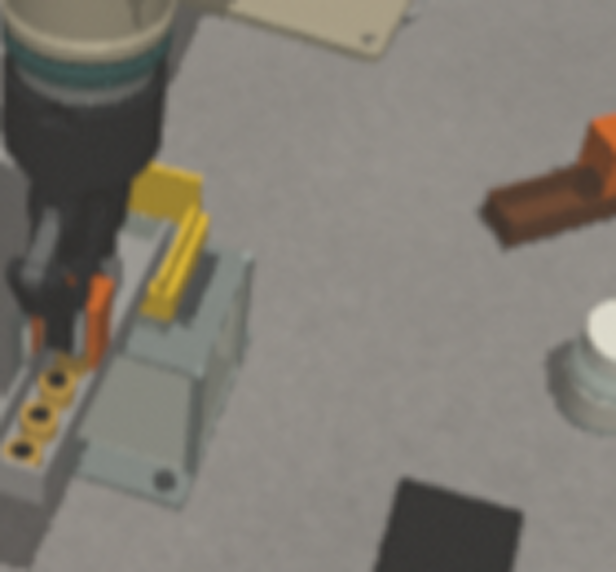

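Nothing is blocking: the shutter is open, the bushings are in place and the nose is centred between the cheeks. The lip drifted 1.4 mm towards −x, and the sideways force may be a tare effect of the tilt. One more 4° step with a correction will tell.

>>> servo_tool --rows '[{"dx":-0.0081,"dy":0,"dz":-0.002,"wx":0,"wy":-0.6667,"wz":0,"fingers":1},{"dx":0,"dy":0,"dz":0,"wx":0,"wy":0,"wz":0,"fingers":1}]'

```text
clock: 15.98
eef_pos: [584.0, 75.5, 205.2]
tool_rot: [0.002, 1.396, 0.108]
force: [-2.4, -0.4, 0.7]
width: 23.4
```

```bash
python3 fz.py c12.png
```

```text
16.275 F [-3.46 -0.37  0.83] T [-0.23  1.58  0.  ] pos [584.14  75.56 204.65] w 23.2 sd [0.4  0.31 0.47]
[ 0.17  0.02 -0.99] [0.98 0.1  0.17]
lip [502.52  66.86 151.45] tilt 9.895648692131228
```

>>> servo_tool --rows '[{"dx":-0.00861,"dy":0,"dz":-0.00404,"wx":0,"wy":-0.6967,"wz":0,"fingers":1},{"dx":-0.00861,"dy":0,"dz":-0.00404,"wx":0,"wy":-0.6967,"wz":0,"fingers":1},{"dx":-0.00861,"dy":0,"dz":-0.00404,"wx":0,"wy":-0.6967,"wz":0,"fingers":1}]'

```text
clock: 16.65
eef_pos: [572.5, 74.3, 222.4]
tool_rot: [-0.0, 1.172, 0.105]
force: [-1.0, 1.5, 0.7]
width: 23.5
```

```bash
python3 fz.py c13.png
```

```text
16.95 F [-4.25 -0.84  0.82] T [-0.31  1.77 -0.03] pos [570.45  74.01 221.41] w 23.3 sd [0.62 0.34 0.6 ]
[ 0.38  0.04 -0.92] [0.92 0.1  0.38]
lip [502.18  66.73 151.74] tilt 22.368795212195327
```

View pics/c13.png

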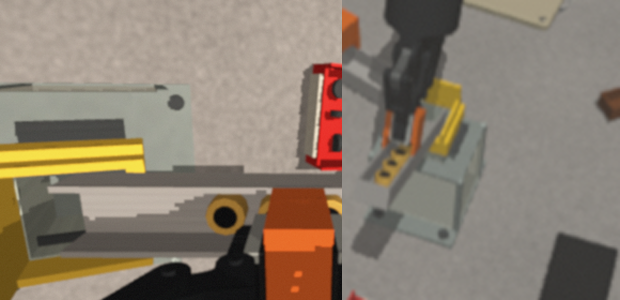

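The pivot is holding (lip z 151.7, tilt 22°) and the bushings have started sliding. Completing the tip to 35°.

>>> servo_tool --rows '[{"dx":-0.00861,"dy":0,"dz":-0.00404,"wx":0,"wy":-0.6967,"wz":0,"fingers":1},{"dx":-0.00861,"dy":0,"dz":-0.00404,"wx":0,"wy":-0.6967,"wz":0,"fingers":1},{"dx":-0.00861,"dy":0,"dz":-0.00404,"wx":0,"wy":-0.6967,"wz":0,"fingers":1}]'

```text
clock: 17.32
eef_pos: [560.8, 77.8, 238.7]
tool_rot: [0.016, 1.087, 0.133]
force: [14.4, 13.3, 2.1]
width: 23.2
```

```bash
python3 fz.py c14.png; python3 fz.py c15.png
```

```text
17.625 F [-1.12 -2.9  -2.37] T [-0.83  0.98 -0.13] pos [559.84  77.81 238.86] w 23.3 sd [1.05 2.14 0.67]
[ 0.46  0.06 -0.89] [0.88 0.09 0.46]
lip [498.14  72.2  163.17] tilt 27.64928541190633
17.925 F [ 1.   -2.74 -3.58] T [-0.86  0.54 -0.16] pos [559.99  77.94 238.75] w 23.3 sd [0.36 0.56 0.9 ]
[ 0.46  0.06 -0.89] [0.88 0.09 0.46]
lip [498.33  72.09 163.05] tilt 27.664904544508943
```

View pics/c15.png

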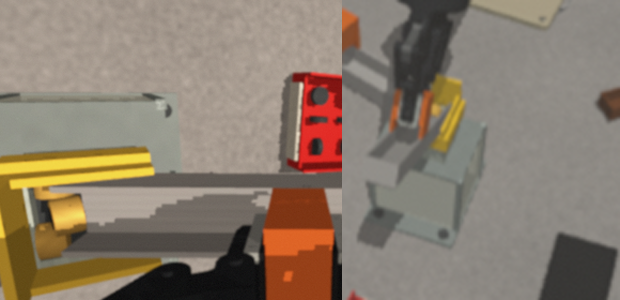

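The last rows went wrong: a limit stopped the tilt at 27.7° and the lip rose to ~163 mm, so the shutter is shut with bushings waiting in the mouth. Looking at the joints.

```bash
python3 - <<'E'
from h import *
np.set_printoptions(precision=3,suppress=True)
s=ctrl.read_state(); print(s['qpos'],s['qd'],s['eef_pos'],s['clock']); print(Rm(s['tool_rot']))
im=ctrl.get_image('wrist')[:,:,::-1].copy()
cv2.imwrite('pics/w16.png',cv2.resize(im[90:320,0:310],None,fx=2.5,fy=2.5,interpolation=cv2.INTER_CUBIC))
im=ctrl.get_image('scene')[:,:,::-1].copy()
cv2.imwrite('pics/s16.png',cv2.resize(im[120:270,290:440],None,fx=4,fy=4,interpolation=cv2.INTER_CUBIC))
E
```

```text
[-0.641  0.388  0.584  2.212 -1.1    0.232  1.   ] [-0.005 -0.002  0.007  0.002  0.001  0.     0.006] [559.834  78.031 238.855] 17.925
[[ 0.46  -0.111  0.881]
 [ 0.064  0.994  0.092]
 [-0.886  0.014  0.464]]
```

View pics/w16.png

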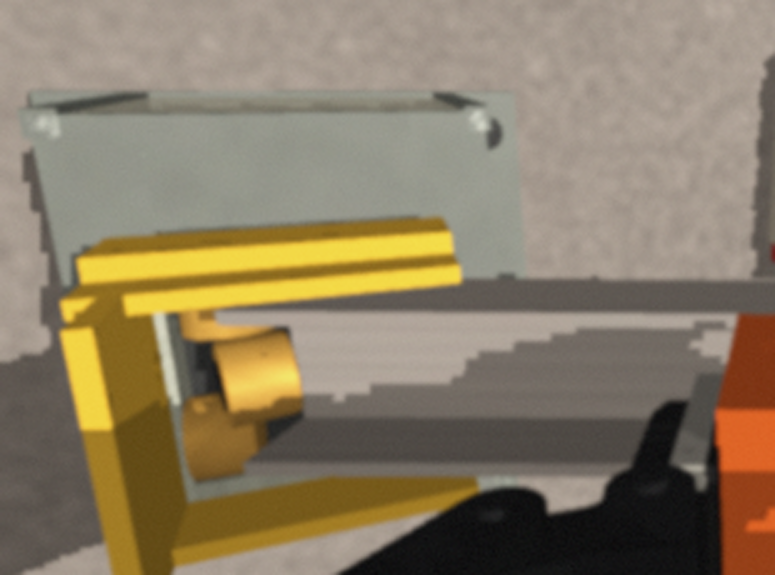

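View pics/s16.png

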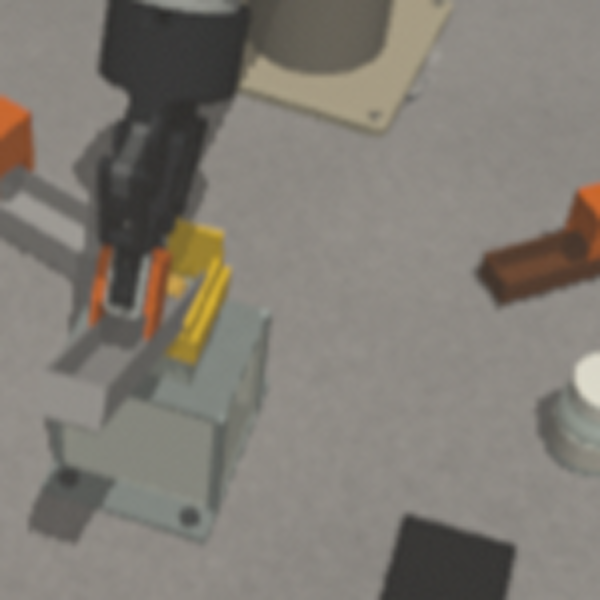

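Joints 5 and 6 are at their limits (−1.10 and 0.23), so the full 35° is out of reach from this arm posture. The bushings have already left the channel and at least three sit in the mouth. The 22° pose pressed fine, so I'll go back to ~23° with the lip re-aligned, then press again.

```bash
cat > to.py <<'E'
from h import *
from scipy.spatial.transform import Rotation as Ro
import sys
# target lip xyz, tilt deg, yaw deg ; steps n
def Rt(tilt,yaw):
    y=np.radians(yaw);t=np.radians(tilt)
    ez=np.array([np.cos(t)*np.cos(y),np.cos(t)*np.sin(y),np.sin(t)]); ey=np.array([-np.sin(y),np.cos(y),0]); ex=np.cross(ey,ez)
    return np.c_[ex,ey,ez]
P=np.array([38.3,0,-90])
def rows(p,R,lip,tilt,yaw,n):
    T=Rt(tilt,yaw); rv=Ro.from_matrix(R.T@T).as_rotvec(); l0=p+R@P; out=[]
    Rc=R; pc=p
    for i in range(n):
        Rn=R@Ro.from_rotvec(rv*(i+1)/n).as_matrix(); pn=l0+(np.array(lip)-l0)*(i+1)/n-Rn@P
        d=Rc.T@(pn-pc)/750; w=np.degrees(Ro.from_matrix(Rc.T@Rn).as_rotvec())/6
        out.append(np.r_[d,w]); Rc,pc=Rn,pn
    return out,pc,Rc
if __name__=='__main__':
    np.set_printoptions(precision=4,suppress=True)
    s=ctrl.read_state(); a=[float(v) for v in sys.argv[1:]]
    p,R=s['eef_pos'],Rm(s['tool_rot'])
    while a:
        o,p,R=rows(p,R,a[:3],a[3],a[4],int(a[5])); print(np.array(o)); print(p); a=a[6:]
E
python3 to.py 502 66.5 163 23 6 2  502 66.5 151.6 23 6 4
```

```text
[[ 0.006  -0.0038  0.0039  0.0035  0.389  -0.073 ]
 [ 0.006  -0.0037  0.0039  0.0035  0.389  -0.073 ]]
[569.5086  73.5954 233.4211]
[[ 0.0035 -0.     -0.0015 -0.      0.     -0.    ]
 [ 0.0035 -0.     -0.0015 -0.      0.     -0.    ]
 [ 0.0035 -0.     -0.0015 -0.      0.     -0.    ]
 [ 0.0035 -0.     -0.0015 -0.      0.     -0.    ]]
[569.5086  73.5954 222.0211]
```

>>> servo_tool --rows '[{"dx":0.006,"dy":-0.0038,"dz":0.0039,"wx":0.0035,"wy":0.389,"wz":-0.073,"fingers":1},{"dx":0.006,"dy":-0.0037,"dz":0.0039,"wx":0.0035,"wy":0.389,"wz":-0.073,"fingers":1},{"dx":0,"dy":0,"dz":0,"wx":0,"wy":0,"wz":0,"fingers":1}]'

```text
clock: 18.4
eef_pos: [569.4, 75.4, 233.0]
tool_rot: [0.001, 1.17, 0.109]
force: [0.0, 0.4, -3.3]
width: 23.2
```

```bash
python3 fz.py c17.png; python3 -c "
from h import *
print(ctrl.read_state()['qpos'])"; python3 to.py 502 66.5 151.6 23 6 4
```

```text
18.7 F [ 0.92  0.2  -2.83] T [ 0.02  0.47 -0.  ] pos [568.44  74.65 233.06] w 23.1 sd [0.55 0.26 0.41]
[ 0.39  0.04 -0.92] [0.92 0.1  0.39]
lip [500.84  67.58 162.72] tilt 22.93111620578826
[-0.73800583  0.46487043  0.76155046  2.12618662 -0.93589348  0.40008032
  0.83639683]
[[ 0.0036 -0.0003 -0.0011  0.0009 -0.0029 -0.0047]
 [ 0.0036 -0.0002 -0.0011  0.0009 -0.0029 -0.0047]
 [ 0.0036 -0.0002 -0.0011  0.0009 -0.0029 -0.0047]
 [ 0.0036 -0.0002 -0.0011  0.0009 -0.0029 -0.0047]]
[569.5086  73.5954 222.0211]
```

View pics/c17.png

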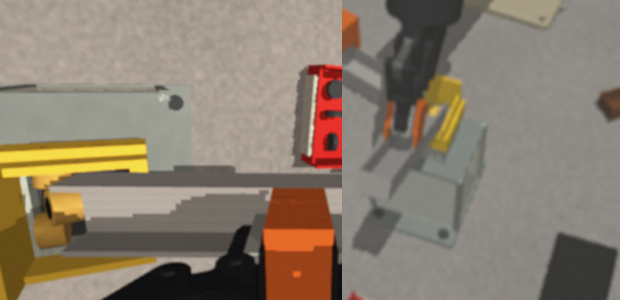

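All four bushings are out of the chute: the weight fell from 3.9 N to 2.8 N. The chute is realigned, and they're heaped in the mouth at crop px (40–80,180–245). Pressing again.

>>> servo_tool --rows '[{"dx":0.0036,"dy":-0.0003,"dz":-0.0011,"wx":0,"wy":0,"wz":0,"fingers":1},{"dx":0.0036,"dy":-0.0002,"dz":-0.0011,"wx":0,"wy":0,"wz":0,"fingers":1},{"dx":0.0036,"dy":-0.0002,"dz":-0.0011,"wx":0,"wy":0,"wz":0,"fingers":1}]'

```text
clock: 19.08
eef_pos: [569.1, 73.6, 224.3]
tool_rot: [0.003, 1.172, 0.109]
force: [-3.7, 0.1, 2.3]
width: 23.2
```

```bash
python3 fz.py c18.png;  python3 to.py 502 66.5 151.6 23 6 2
```

```text
19.375 F [-2.74  0.72  0.31] T [0.02 1.33 0.01] pos [569.1   73.62 224.25] w 23.3 sd [0.38 0.34 0.5 ]
[ 0.39  0.04 -0.92] [0.92 0.1  0.39]
lip [501.43  66.48 154.  ] tilt 22.86232696185762
[[ 0.0015 -0.     -0.0004  0.0043 -0.0115 -0.0059]
 [ 0.0015 -0.     -0.0004  0.0043 -0.0115 -0.0059]]
[569.5086  73.5954 222.0211]
```

View pics/c18.png

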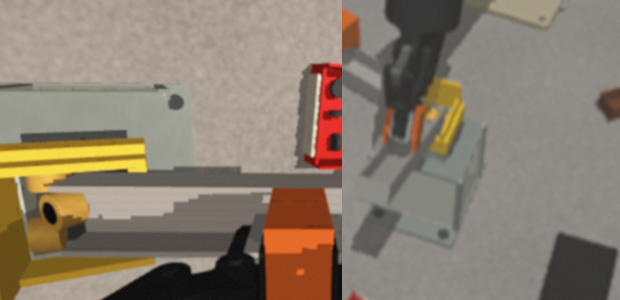

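>>> servo_tool --rows '[{"dx":0.0016,"dy":0,"dz":-0.0004,"wx":0,"wy":0,"wz":0,"fingers":1},{"dx":0.0016,"dy":0,"dz":-0.0004,"wx":0,"wy":0,"wz":0,"fingers":1},{"dx":0,"dy":0,"dz":0,"wx":0,"wy":0,"wz":0,"fingers":1}]'

```text
clock: 19.75
eef_pos: [569.4, 73.6, 221.8]
tool_rot: [0.002, 1.172, 0.108]
force: [-5.7, 0.0, 1.6]
width: 23.3
```

```bash
python3 fz.py c19.png; python3 - <<'E'
from h import *
im=ctrl.get_image('wrist')[:,:,::-1].copy()
cv2.imwrite('pics/w19.png',cv2.resize(im[90:320,0:310],None,fx=2.5,fy=2.5,interpolation=cv2.INTER_CUBIC))
E
```

```text
20.05 F [-5.05  0.33  1.04] T [-0.01  1.96 -0.01] pos [569.58  73.59 221.93] w 23.1 sd [0.34 0.28 0.63]
[ 0.39  0.04 -0.92] [0.92 0.1  0.39]
lip [501.93  66.42 151.65] tilt 22.877035625659293
```

View pics/w19.png

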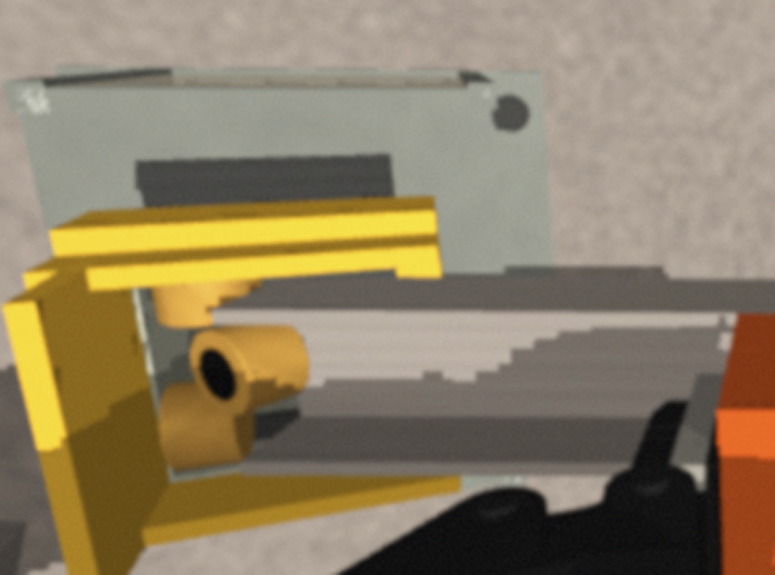

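The shutter is open, but three bushings are wedged: two on their sides next to the guard, with the third on top leaning on the nose. I'll slide the chute back 10 mm along its own axis, still pressing, to give them room, and press slightly deeper.

>>> servo_tool --rows '[{"dx":0,"dy":0,"dz":0.004,"wx":0,"wy":0,"wz":0,"fingers":1},{"dx":0,"dy":0,"dz":0.005,"wx":0,"wy":0,"wz":0,"fingers":1},{"dx":0.0007,"dy":0,"dz":0.004,"wx":0,"wy":0,"wz":0,"fingers":1},{"dx":0.0007,"dy":0,"dz":0,"wx":0,"wy":0,"wz":0,"fingers":1}]'

```text
clock: 20.6
eef_pos: [579.3, 74.3, 225.0]
tool_rot: [-0.0, 1.171, 0.106]
force: [-5.2, 0.2, 3.0]
width: 23.3
```

```bash
python3 fz.py c20.png; python3 - <<'E'
from h import *
im=ctrl.get_image('wrist')[:,:,::-1].copy()
cv2.imwrite('pics/w20.png',cv2.resize(im[90:320,0:310],None,fx=2.5,fy=2.5,interpolation=cv2.INTER_CUBIC))
E
```

```text
20.9 F [-5.04 -0.32  2.15] T [-0.21  2.07 -0.01] pos [579.25  74.25 224.98] w 23.0 sd [0.35 0.42 0.51]
[ 0.39  0.04 -0.92] [0.92 0.1  0.39]
lip [511.65  67.07 154.67] tilt 22.911323280580355
```

View pics/w20.png

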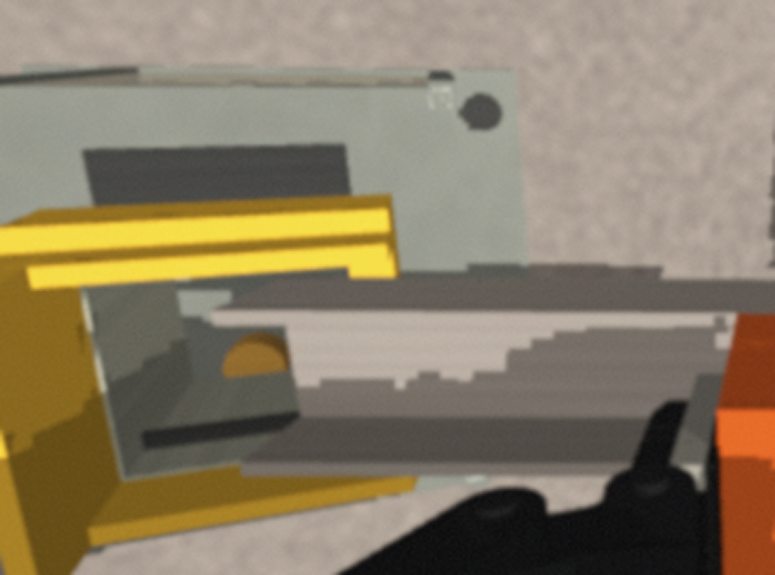

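The jam cleared and the mouth is empty, with one bushing visible on the box floor below. Checking the box, chute and weight from the other cameras while I hold the shutter open.

```bash
python3 - <<'E'
from h import *
im=ctrl.get_image('scene')[:,:,::-1].copy()
cv2.imwrite('pics/s21.png',cv2.resize(im[150:260,280:400],None,fx=5,fy=5,interpolation=cv2.INTER_CUBIC))
for r in ctrl.mark_of('bushing1','scene'): print('s',r)
im=ctrl.get_image('wrist')[:,:,::-1].copy(); 
for r in ctrl.mark_of('bushing1','wrist'): print('w',r)
cv2.imwrite('pics/w21.png',im)
E
```

```text
w {'point': [106.1, 235.0], 'conf': 0.6}
```

View pics/s21.png

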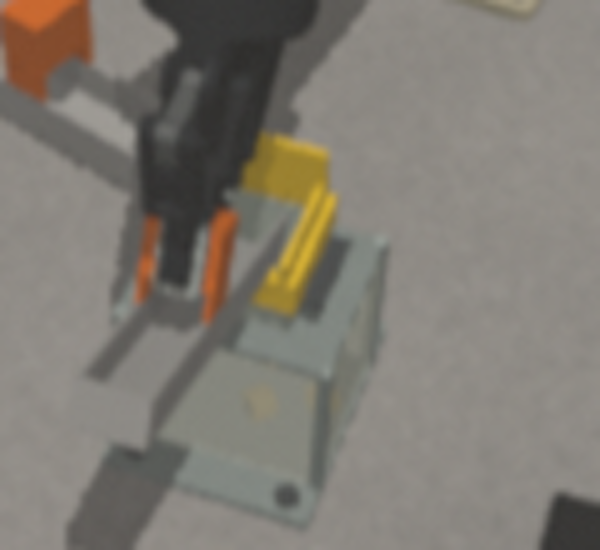

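View pics/w21.png

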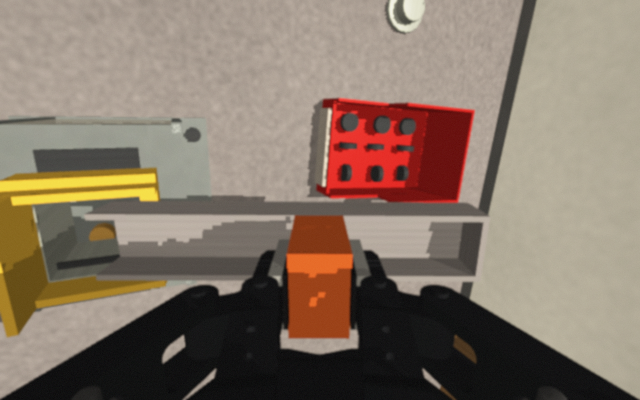

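The chute is empty in the wrist view, and brass shows through the clear walls of the box. Lifting clear, levelling and moving to the side to inspect the mouth.

>>> servo_tool --rows '[{"dx":-0.0098,"dy":0,"dz":0.0042,"wx":0,"wy":0,"wz":0,"fingers":1},{"dx":-0.0184,"dy":0,"dz":0.0078,"wx":0,"wy":0,"wz":0,"fingers":1},{"dx":-0.0245,"dy":0,"dz":0.0104,"wx":0,"wy":0,"wz":0,"fingers":1},{"dx":-0.0245,"dy":0,"dz":0.0104,"wx":0,"wy":0,"wz":0,"fingers":1},{"dx":0,"dy":0,"dz":0,"wx":0,"wy":0,"wz":0,"fingers":1}]'

```text
clock: 21.78
eef_pos: [581.8, 74.5, 290.3]
tool_rot: [-0.002, 1.165, 0.104]
force: [0.9, -0.1, -3.0]
width: 23.0
```

```bash
python3 fz.py c22.png; python3 to.py 512 66.5 215 0 6.1 4; python3 -c "
from h import *
print(ctrl.read_state()['qpos'])"
```

```text
22.075 F [ 0.43 -0.04 -3.2 ] T [-0.07  0.71  0.01] pos [579.54  74.7  287.65] w 23.6 sd [0.45 0.47 0.63]
[ 0.39  0.04 -0.92] [0.92 0.1  0.39]
lip [511.87  67.53 217.39] tilt 22.86546444832949
[[ 0.0129 -0.0003  0.0044 -0.0019  0.9527  0.0001]
 [ 0.0129 -0.0003  0.0044 -0.0019  0.9527  0.0001]
 [ 0.0129 -0.0003  0.0045 -0.0019  0.9527  0.0001]
 [ 0.0129 -0.0003  0.0046 -0.0019  0.9527  0.0001]]
[601.4904  76.0638 253.3   ]
[-0.8615713   0.4352046   0.94116958  2.03127152 -0.76806246  0.5520882
  0.67406042]
```

>>> servo_tool --rows '[{"dx":0.0129,"dy":0,"dz":0.0045,"wx":0,"wy":0.9527,"wz":0,"fingers":1},{"dx":0.0129,"dy":0,"dz":0.0045,"wx":0,"wy":0.9527,"wz":0,"fingers":1},{"dx":0.0129,"dy":0,"dz":0.0045,"wx":0,"wy":0.9527,"wz":0,"fingers":1},{"dx":0.0129,"dy":0,"dz":0.0045,"wx":0,"wy":0.9527,"wz":0,"fingers":1}]'

```text
clock: 22.58
eef_pos: [602.6, 77.0, 253.3]
tool_rot: [3.064, 1.569, -3.113]
force: [0.2, -0.1, -4.2]
width: 23.1
```

>>> servo_tool --rows '[{"dx":0,"dy":-0.02,"dz":0,"wx":0,"wy":0,"wz":0,"fingers":1},{"dx":0,"dy":-0.03,"dz":0,"wx":0,"wy":0,"wz":0,"fingers":1},{"dx":0,"dy":-0.03,"dz":0,"wx":0,"wy":0,"wz":0,"fingers":1},{"dx":0,"dy":-0.015,"dz":0,"wx":0,"wy":0,"wz":0,"fingers":1},{"dx":0,"dy":0,"dz":0,"wx":0,"wy":0,"wz":0,"fingers":1}]'

```text
clock: 23.2
eef_pos: [609.2, 4.8, 254.3]
tool_rot: [0.24, 1.569, 0.344]
force: [0.1, 0.3, -2.2]
width: 23.3
```

```bash
python3 fz.py c23.png; python3 - <<'E'
from h import *
print(ctrl.read_state()['qpos'])
im=ctrl.get_image('wrist')[:,:,::-1].copy(); 
cv2.imwrite('pics/w23.png',cv2.resize(im,(800,500)))
E
```

```text
23.5 F [ 0.07  0.72 -3.19] T [ 0.02 -0.03  0.02] pos [609.38   7.09 253.94] w 23.0 sd [0.81 0.5  0.65]
[ 0.  0. -1.] [0.99 0.11 0.  ]
lip [519.93  -2.53 215.55] tilt 0.058865940335785356
[-0.57607781  0.70853821  0.92470379  1.62555966 -0.61554604  1.12283026
  0.61699316]
```

View pics/w23.png

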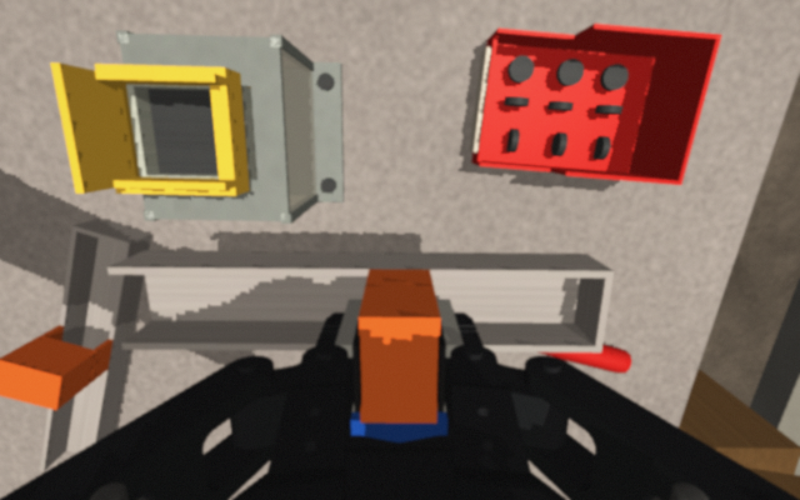

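The mouth is empty and the shutter closed. The chute is empty too: 3.2 N against ~4.1 N loaded, a difference equal to four bushings. Carrying it back over the pad.

>>> servo_tool --rows '[{"dx":0,"dy":0.02,"dz":0.001,"wx":0,"wy":0,"wz":0,"fingers":1},{"dx":0,"dy":0.04,"dz":0.001,"wx":0,"wy":0,"wz":0,"fingers":1},{"dx":0,"dy":0.06,"dz":0.001,"wx":0,"wy":0,"wz":0,"fingers":1},{"dx":0,"dy":0.0667,"dz":0.001,"wx":0,"wy":0,"wz":0,"fingers":1},{"dx":0,"dy":0.0667,"dz":0.001,"wx":0,"wy":0,"wz":0,"fingers":1}]'

```text
clock: 24.18
eef_pos: [592.4, 198.6, 254.0]
tool_rot: [0.867, 1.569, 0.974]
force: [1.8, -0.7, -3.6]
width: 22.9
```

>>> servo_tool --rows '[{"dx":0,"dy":0.06,"dz":0.001,"wx":0,"wy":0,"wz":0,"fingers":1},{"dx":0,"dy":0.04,"dz":0.001,"wx":0,"wy":0,"wz":0,"fingers":1},{"dx":0,"dy":0.02,"dz":0.001,"wx":0,"wy":0,"wz":0,"fingers":1},{"dx":0,"dy":0.0133,"dz":0,"wx":0,"wy":0,"wz":0,"fingers":1},{"dx":0,"dy":0,"dz":0,"wx":0,"wy":0,"wz":0,"fingers":1}]'

```text
clock: 24.8
eef_pos: [584.7, 294.9, 254.1]
tool_rot: [0.018, 1.57, 0.124]
force: [-0.3, 0.0, -2.8]
width: 22.9
```

```bash
python3 fz.py c24.png; python3 - <<'E'
from h import *
print(ctrl.read_state()['qpos'])
s=ctrl.read_state();R=Rm(s['tool_rot']);d=np.array([584.6,296.2,75])-s['eef_pos']; print(R.T@d/750, s['tool_rot'])
im=ctrl.get_image('wrist')[:,:,::-1].copy(); 
cv2.imwrite('pics/w24.png',im)
E
```

```text
25.1 F [-0.38 -0.28 -2.93] T [-0.01 -0.03  0.02] pos [585.09 293.67 254.34] w 22.9 sd [0.24 0.57 0.44]
[ 0.  0. -1.] [0.99 0.1  0.  ]
lip [495.63 284.32 215.92] tilt 0.07148110038668189
[-0.99623541  0.78794897  0.95026652  1.4914653  -0.66529773  1.20666971
  0.15834038]
[ 0.23909279  0.00286555 -0.00058836] [0.18499999 1.56952709 0.28921463]
```

View pics/w24.png

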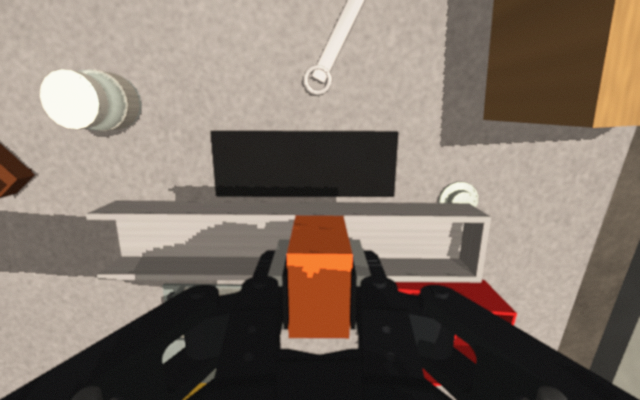

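The chute is parallel to the pad and above its middle (pad at px 211–398, 130–195). Lowering.

>>> servo_tool --rows '[{"dx":0.04,"dy":0.0029,"dz":-0.0006,"wx":0,"wy":0,"wz":0,"fingers":1},{"dx":0.06,"dy":0,"dz":0,"wx":0,"wy":0,"wz":0,"fingers":1},{"dx":0.06,"dy":0,"dz":0,"wx":0,"wy":0,"wz":0,"fingers":1},{"dx":0.05,"dy":0,"dz":0,"wx":0,"wy":0,"wz":0,"fingers":1},{"dx":0.029,"dy":0,"dz":0,"wx":0,"wy":0,"wz":0,"fingers":1}]'

```text
clock: 25.78
eef_pos: [583.5, 297.0, 72.9]
tool_rot: [-2.91, 1.57, -2.804]
force: [-0.3, 0.1, -3.9]
width: 22.7
```

>>> servo_tool --rows '[{"dx":0.015,"dy":0,"dz":0,"wx":0,"wy":0,"wz":0,"fingers":1},{"dx":0.009,"dy":0,"dz":0,"wx":0,"wy":0,"wz":0,"fingers":1},{"dx":0.004,"dy":0,"dz":0,"wx":0,"wy":0,"wz":0,"fingers":1},{"dx":0,"dy":0,"dz":0,"wx":0,"wy":0,"wz":0,"fingers":1}]'

```text
clock: 26.28
eef_pos: [584.7, 297.5, 54.6]
tool_rot: [0.348, 1.569, 0.454]
force: [0.1, -0.7, -2.9]
width: 23.6
```

```bash
python3 fz.py c25.png
```

```text
26.575 F [-0.13 -0.03 -3.24] T [-0.01 -0.    0.02] pos [584.62 297.46  54.47] w 23.0 sd [0.34 0.3  0.41]
[ 0.  0. -1.] [0.99 0.11 0.  ]
lip [495.18 287.97  16.03] tilt 0.0881067891512815
```

>>> servo_tool --rows '[{"dx":0.003,"dy":0,"dz":0,"wx":0,"wy":0,"wz":0,"fingers":1},{"dx":0.0022,"dy":0,"dz":0,"wx":0,"wy":0,"wz":0,"fingers":1},{"dx":0.0013,"dy":0,"dz":0,"wx":0,"wy":0,"wz":0,"fingers":1},{"dx":0,"dy":0,"dz":0,"wx":0,"wy":0,"wz":0,"fingers":1}]'

```text
clock: 27.08
eef_pos: [584.2, 297.3, 49.4]
tool_rot: [0.634, 1.57, 0.74]
force: [-2.0, 0.4, 2.4]
width: 23.1
```

```bash
python3 fz.py c26.png
```

```text
27.375 F [-2.65 -0.8   3.65] T [-0.08  0.55 -0.02] pos [584.17 297.28  49.33] w 23.2 sd [0.47 0.45 0.69]
[ 0.  0. -1.] [0.99 0.11 0.  ]
lip [494.7  287.79  10.96] tilt 0.04821969900884008
```

It's resting on the pad (force sign reversed at z 49.3). Releasing and retreating straight up.

>>> servo_tool --rows '[{"dx":0,"dy":0,"dz":0,"wx":0,"wy":0,"wz":0,"fingers":0.6},{"dx":0,"dy":0,"dz":0,"wx":0,"wy":0,"wz":0,"fingers":0.3},{"dx":0,"dy":0,"dz":0,"wx":0,"wy":0,"wz":0,"fingers":0},{"dx":0,"dy":0,"dz":0,"wx":0,"wy":0,"wz":0,"fingers":0},{"dx":0,"dy":0,"dz":0,"wx":0,"wy":0,"wz":0,"fingers":0}]'

```text
clock: 28.0
eef_pos: [584.3, 297.3, 49.0]
tool_rot: [0.265, 1.57, 0.371]
force: [-0.2, 0.6, -0.4]
width: 85.4
```

>>> servo_tool --rows '[{"dx":-0.02,"dy":0,"dz":0,"wx":0,"wy":0,"wz":0,"fingers":0},{"dx":-0.04,"dy":0,"dz":0,"wx":0,"wy":0,"wz":0,"fingers":0},{"dx":-0.06,"dy":0,"dz":0,"wx":0,"wy":0,"wz":0,"fingers":0},{"dx":-0.06,"dy":0,"dz":0,"wx":0,"wy":0,"wz":0,"fingers":0},{"dx":-0.04,"dy":0,"dz":0,"wx":0,"wy":0,"wz":0,"fingers":0}]'

```text
clock: 28.62
eef_pos: [585.0, 297.0, 217.6]
tool_rot: [0.242, 1.566, 0.347]
force: [-0.6, 0.9, 1.0]
width: 85.5
```

>>> servo_tool --rows '[{"dx":-0.02,"dy":0,"dz":0,"wx":0,"wy":0,"wz":0,"fingers":0},{"dx":0,"dy":0,"dz":0,"wx":0,"wy":0,"wz":0,"fingers":0},{"dx":0,"dy":0,"dz":0,"wx":0,"wy":0,"wz":0,"fingers":0}]'

```text
clock: 29.0
eef_pos: [583.2, 297.3, 227.6]
tool_rot: [-3.122, 1.57, -3.016]
force: [0.4, -0.7, 0.6]
width: 85.4
```

```bash
python3 fz.py; python3 - <<'E'
from h import *
np.set_printoptions(precision=1,suppress=True)
T=ctrl.camera_info('top');S=ctrl.camera_info('scene');ci=ctrl.camera_info('wrist')
w=ctrl.get_image('wrist')[:,:,::-1]; cv2.imwrite('pics/w27.png',w)
for n,c in (('wrist',ci),('scene',S),('top',T)):
    if n!='wrist': im=ctrl.get_image(n)[:,:,::-1]; cv2.imwrite('pics/%s27.png'%n,im)
    for k,z in (('pad',0),('chute',5),('bushing1',13)):
        for r in ctrl.mark_of(k,n)[:4]: print(n,k,round(r['conf'],2),np.array(r['point']),atz(c,r['point'],z))
s=cv2.imread('pics/scene27.png')
cv2.imwrite('pics/s27.png',np.vstack([cv2.resize(w,(640,400))[100:290],cv2.resize(s[160:330,290:440],(360,408))[:, :360] if 0 else cv2.resize(s[150:340,240:560],(640,380))]))
E
```

```text
29.3 F [0.22 0.03 0.05] T [-0.01  0.03  0.  ] pos [583.56 297.1  227.8 ] w 85.2 sd [0.38 0.37 0.4 ]
[ 0. -0. -1.] [0.99 0.11 0.  ]
lip [494.07 287.59 189.49] tilt 0.008829297754528434
wrist chute 0.78 [304.2 173.3] [567.7 292.9   5. ]
scene pad 0.84 [394.1 284.6] [563.7 288.1  -0. ]
scene pad 0.6 [333.7 205.8] [391.2  36.3   0. ]
scene chute 0.61 [396.4 285.4] [566.1 294.3   5. ]
top pad 0.97 [246.6 170.9] [576.6 287.2   0. ]
top pad 0.58 [310.7 198. ] [477.3  54.4   0. ]
top chute 0.9 [370.9 241.5] [ 321.9 -158.8    5. ]
top chute 0.6 [240.3 283.1] [175.6 302.    5. ]
```

View pics/s27.png

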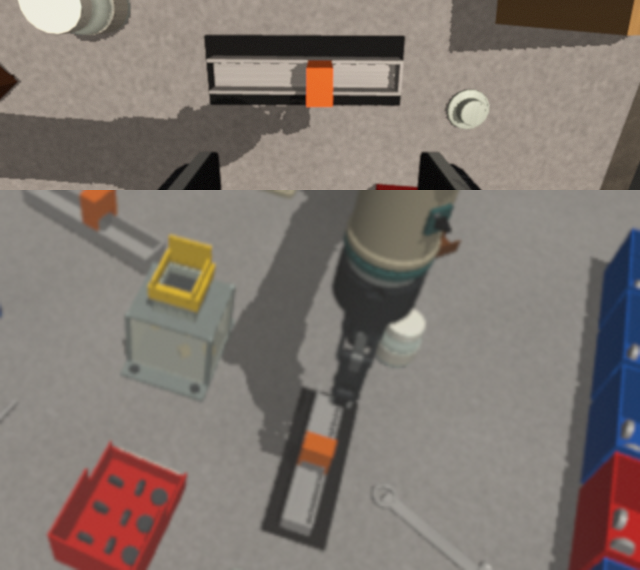

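View pics/top27.png

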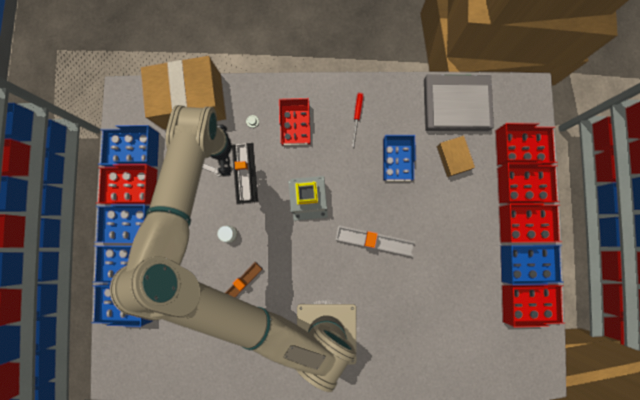

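```bash
python3 - <<'E'
import cv2,numpy as np
s=cv2.imread('pics/scene27.png')[180:255,295:365]; t=cv2.imread('pics/scene0.png')[180:255,295:365]
f=lambda a:cv2.resize(cv2.convertScaleAbs(a,alpha=1.4,beta=-40),(390,418),interpolation=cv2.INTER_CUBIC)
cv2.imwrite('pics/fz.png',np.hstack([f(t),f(s)]))
a=cv2.imread('pics/top27.png').astype(int);b=cv2.imread('pics/top0.png').astype(int)
E
```

```text
(no output)
```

View pics/fz.png

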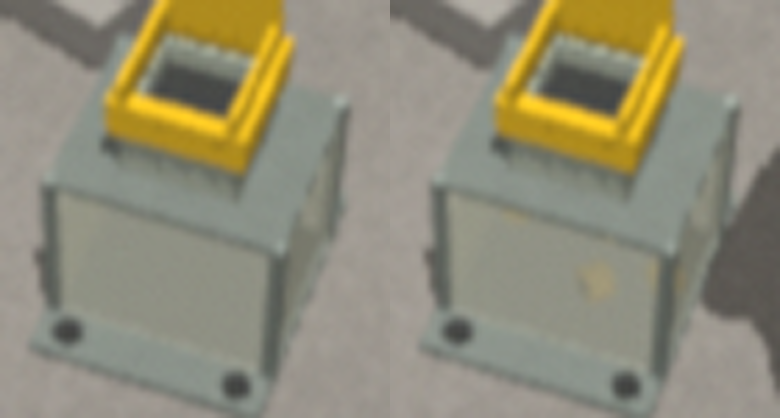

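```bash
python3 - <<'E'
from h import *
np.set_printoptions(precision=0,suppress=True)
S=ctrl.camera_info('scene')
a=cv2.imread('pics/scene27.png').astype(float);b=cv2.imread('pics/scene0.png').astype(float)
y=lambda i:(i[...,2]+i[...,1])/2-i[...,0]
d=cv2.GaussianBlur(y(a)-y(b),(0,0),.7)
m=np.zeros_like(d,bool); m[175:260,295:365]=1; m=(d>7)&m
n,l,st,c=cv2.connectedComponentsWithStats(m.astype(np.uint8))
P=np.array([476.5,63.6])
for i in range(1,n):
    if st[i,4]>2:
        q=atz(S,c[i],16)[:2]-P; print(c[i],st[i,4],'rel feeder at z16',q)
E
```

```text
[317. 218.] 6 rel feeder at z16 [ -8. -46.]
[332. 230.] 33 rel feeder at z16 [10. 10.]
[342. 228.] 6 rel feeder at z16 [-7. 33.]
[346. 230.] 4 rel feeder at z16 [-10.  47.]
```

Brass shows in at least three to four places inside the box, all within its walls. The mouth and chute are empty, nothing is stray on the bench, and the chute sits centred on its pad. Handing in.

```bash
python3 -c "
from cell import ctrl
print(ctrl.read_state()['clock'], ctrl.finish_job())"
```

```text
the job is handed in; nothing more can be done
29.9 None
```

I emptied the chute into the feeder, laid it back on its pad, let go, and handed the job in at 29.9 s. I couldn't directly count all four bushings in the box.

**Pressing:** I felt the unpressed sill at about 159 mm. Level, I pressed it about 7.6 mm at roughly 5 N. Measured tool forces while pressing stayed well under 15 N, but the tool briefly read about 20 N sideways at the end of the tip, described next.

**Tipping:** I did not reach 35°. Joints 5 and 6 hit their limits at about 28°, the lip lifted off the sill, and the shutter closed with at least three bushings wedged in the mouth. That is when the 20 N reading came. I don't know how much of it was chute on feeder, so a brief breach of the 15 N limit can't be ruled out.

**Clearing the jam:** I went back to about 23°, pressed again, and slid the chute back 10 mm while still pressing. The bushings then dropped through.

**Last checks:**
- **Bushings:** The mouth was empty with the shutter closed. The chute looked empty and weighed about 1 N less, which matches four bushings. I saw three clear brass spots and a possible fourth through the frosted box walls, and no stray bushings on the bench.
- **Chute on pad:** It lies level; the wrist and scene cameras put it within a few millimetres of the pad's centre. The network did not find it in the last top picture.
- **Everything else:** The gripper was open and clear with about zero force. The bystanders look unmoved, by eye only.

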